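# Slide the spray can home in its hooded bay

## Task

Put the blue-capped spray can away: slide it along the bench top, pushing it low down so that it stays upright, in between the bay's guide rails and under the clear hood, until it is fully home with the yellow plunger pressed in. Don't lift it off the bench, don't let it tip and don't ram the plunger; then let go and back off. Leave the orange-capped can and everything else on the bench where they are.

Things in the scene. Friction and masses are not known exactly. Their poses are not given: they have to be found in the camera images.
- can_center (a point): centre (half-way up) of the loose can to move: upright white cylinder, 50 mm in diameter up to the 138 mm shoulder, blue band, blue cap 39 mm wide, 175 mm tall in all, about 0.35 kg give or take a quarter; z is its axis. It slides under some 1 to 3.5 N, but tips over instead if pushed more than about 35 mm above the bench.
- other_can_center (a point): centre of the other spray can, same size and shape but with orange cap and band; it must stay put. Which can stands nearer to the robot varies.
- bay: fixed bay; origin on the bench in the middle of its mouth, +y runs level inwards, x across. Guide rails (14 mm high, 84 mm apart inside) over y = 0 to 200 mm; over y = -32 to 0 they flare to 100 mm apart. Clear hood (bluish sheet), 120 mm wide, over y = 41 to 231 mm, underside 220 mm up; its posts and back panel are at y > 205 mm: sides open above the rails. No step in the floor.
- plunger (a joint): travel of the yellow plunger (24 mm disc, centred 18 mm up, on the bay's centre line) in the black stop block (50 mm wide and high), facing the mouth: 0 = out, 0.008 m = in, at a hard stop. Its spring (under 0.6 N) cannot move a standing can. The block is fixed at a depth that varies: the free plunger's face lies 115 to 155 mm inside the mouth; feel or see where home is.
- mouse: bystander: black computer mouse, 100 x 60 x 33 mm; origin under its centre
- jar: bystander: white jar 64 mm wide, 75 mm high; origin under its centre
- driver_grip (a point): bystander: grip of a yellow screwdriver, 170 mm long, lying on the bench
- spool: bystander: white tape roll lying flat, 72 mm wide, 22 mm high; origin under its centre
Things that resemble listed ones, but are neither listed nor needed, are in the scene too. What is shaped like the part that bears can_center but pink is not meant.

How it is judged:
By the outcome, as a careful person would: the job done as asked, in the order asked, and still so for the second after the job is handed in, with the robot touching nothing.
It also fails if it takes over 69 s, if anything falls off the work surface, if the arm or the gripper's body presses on something with over 40 N, if the wrist force passes 120 N, or if a joint passes its speed limit or range.

## Robot

A 6-joint arm with a two-finger parallel gripper is mounted at the origin on the work surface. World frame = base frame: x ahead of the robot, y to its left, z up, the work surface at z = 0. Lengths are in mm, angles in rad, forces in N, time in s.
With the tool pointing down it reaches from about 350 to 875 mm from the base axis. Payload 4.2 kg.
Tool frame: the origin (TCP) lies midway between the tips of the shut fingers; the grasp point (between the pads) lies 19 mm behind it; z points along the fingers, y is the direction in which the jaws open and shut (so a half turn about z gives the same grasp; the last joint's range is limited). The gripper opens to 85 mm and grips with 20 to 120 N. Pads are 22 mm wide; open, the fingers measure 114 mm over their backs; the gripper's body (76 mm by 85 mm) begins 54 mm behind the grasp point. The pads swing forward as they close: fully open they stand 13 mm farther back than shut.
Start: joints at [-0.845, 0.385, 0.008, 0, -1.194, -0.259], TCP at [281.28, -558.104, 231.312] pointing down, gripper open.
Joint ranges: [-3.14, 3.14], [-1.21, 2.06], [-1.07, 1.41], [-3.16, 2.05], [-2.99, -0.16], [-3.1, 3.1]. Speed limits (rad/s): [2.79, 2.79, 3.14, 3.14, 3.14, 3.14].

## Interface

Orientations are given as a unit quaternion [x, y, z, w].
In Python, from bench import readout, optics, workorder, nets gives the robot as it stands. The module is installed in compiled form; this text tells all that it offers.
- The arm moves only by the tool move_arm, never from a script. Its argument "steps" is a list of rows, each a list of 7 numbers: the opening, from -1 (shut) to 1 (fully open), so that 0 is half open, then the shift along the world's x, y, z in mm, then the turn, a rotation vector about the world's x, y, z in rad. In form: [[gripper, tx, ty, tz, wx, wy, wz], ...]. A call has 1 to 5 rows; each row is the pose to reach, as a shift and turn from the pose commanded when the call began; what a row does not reach only later rows make up. A row lasts 1/12 s, in which the tool goes at most 41.7 mm and 7.16 degrees, less where a joint would pass 70% of its speed; a pose out of reach is approached as far as the arm can. A call with a gripper value outside its range is refused whole. The fingers move at their own pace and stop on an object; the grip force is fixed at half the most. Time passes only in rows, so rows that repeat a pose let the fingers close. It gives the time, the measured TCP pose, the force and the opening at its end, in the units of the state.
- readout.read_state(): the state, without advancing time (a new reading comes with each control period).
- optics.get_image(name): name is "side" or "top" or "wrist"; returns a dict with "frame" (384x512x3 uint8, blue, green, red), "fx", "fy", "cx", "cy" (pixels), "rvec" (rotation vector, rad) and "tvec" (3), from world to camera coordinates, as OpenCV has them. Camera axes: x right, y down, z forward; pixel columns grow to the right and rows downward; lengths in mm; the calibration is good to about 2 mm. The wrist camera is an equidistant fisheye: a pixel r from the principal point sees the ray r / f radians off the axis. A picture is of the moment at which its call begins. There is no depth.
- workorder.job_done(): hands the job in, once; it reports no verdict.
Trained networks look in a picture, given as the dict that the camera call returned (one of the last four; its "shot" number tells which), for a name from the list of things; names that differ only in an ending like _2 or _b are one class to them, and where a whole thing is asked for, a point or a joint stands for the part that bears it (a point fixed in the world has none). Each returns a list of dicts, best first, with "conf" (0 to 1); they miss things now and then, are a little off and sometimes report something else, mostly with a low value. They report only what shows in the picture. A call takes as long as a camera call. They do not tell look-alikes from the thing itself.
- nets.silhouettes(name, picture): "region" (384x512 bool, what is visible of it) and "extent" ([left, top, right, bottom] in pixels, round what is visible of it).
- nets.tip_of(name, picture): "uv" ([column, row] in pixels: a listed point, or the origin of a listed thing).
The state is a dict: "clock": time; "joints": joint angles; "joint_vel": joint speeds; "joint_efforts": joint torques, N m; "position": TCP position; "ee_rot": TCP orientation; "contact_force": force on the tool from outside, world axes, zero at the start; "wrist_torque": the same for the moment, N m; "gripper_width": finger opening in mm.
Only numpy, scipy, OpenCV 4.12 (cv2) and the standard library are available. Lean on these libraries where they do the work, as an engineer would, in place of code of your own. Each camera call takes 0.05 s, during which the arm holds its last target.

## Working session

There is one attempt and no reset: what is moved stays moved. The work goes in short steps, Python scripts to look and compute and a tool call to move; the robot and the scene stay as the last step left them, time stands still between calls to the robot, and variables do not carry over. Pictures are saved under pics/ and viewed, and the job is handed in when it is done.

Besides the shell and the picture viewer there is one more tool, called after ">>>" by a JSON object that holds its "op" and its "data", one argument or row to a line. move_arm: Moves the arm, as the interface text tells. Its arguments: {"type":"object","properties":{"steps":{"type":"array","items":{"type":"array","items":{"type":"number"}}}},"required":["steps"]}

```bash
mkdir -p pics; cat > h.py <<'E'
import numpy as np, cv2
from bench import readout, optics, workorder, nets
def RT(p): 
    R=cv2.Rodrigues(np.array(p["rvec"],float))[0]; return R,np.array(p["tvec"],float).ravel()
def ray(p,uv,fish=False):
    R,t=RT(p); x=(uv[0]-p["cx"])/p["fx"]; y=(uv[1]-p["cy"])/p["fy"]
    if fish:
        r=np.hypot(x,y); d=np.array([x/r*np.sin(r),y/r*np.sin(r),np.cos(r)]) if r>0 else np.array([0,0,1.])
    else: d=np.array([x,y,1.])
    return -R.T@t, R.T@d
def onz(p,uv,z,fish=False):
    c,d=ray(p,uv,fish); return c+d*(z-c[2])/d[2]
def proj(p,X):
    R,t=RT(p); c=(R@np.atleast_2d(X).T).T+t
    return np.c_[p["fx"]*c[:,0]/c[:,2]+p["cx"],p["fy"]*c[:,1]/c[:,2]+p["cy"]]
E
python3 - <<'E'
from h import *
s=readout.read_state(); print(s)
Z=dict(can_center=87.5,other_can_center=87.5,bay=0,plunger=18,mouse=0,jar=0,driver_grip=12,spool=0)
for n in("top","side"):
    p=optics.get_image(n); cv2.imwrite(f"pics/{n}0.png",p["frame"])
    c,d=ray(p,(p["cx"],p["cy"])); print(n,p["fx"],c.round(),d.round(2))
    for k in Z:
        for r in nets.tip_of(k,p)[:3]: print(n,k,round(r["conf"],2),np.round(r["uv"]),onz(p,r["uv"],Z[k]).round())
E
```

```text
{'clock': 0.0, 'joints': array([-8.45381653e-01,  3.85552279e-01,  6.63169333e-03, -5.44983938e-04,
       -1.19400842e+00, -2.58622987e-01]), 'joint_vel': array([-0.00096677,  0.00090374, -0.00084724,  0.0004459 , -0.00110857,
       -0.00010864]), 'joint_efforts': array([ 1.13855181e-04, -3.92291343e+01,  1.88400078e+01,  4.18603733e+00,
       -4.59898612e-03, -1.11255679e-05]), 'position': array([ 281.03883918, -557.58773665,  230.2196468 ]), 'ee_rot': array([-2.31184677e-01,  9.72909268e-01,  1.05949908e-03, -2.80518882e-04]), 'contact_force': array([-0.51958994, -0.00278535, -0.30048404]), 'wrist_torque': array([-0.00292318, -0.0155108 , -0.01342569]), 'gripper_width': 85.31021459054467}
top 366.38174133040684 [ 462.   19. 1251.] [ 0.1 -0.  -1. ]
top can_center 0.71 [321. 171.] [ 636. -197.   88.]
top can_center 0.68 [311. 140.] [ 738. -163.   88.]
top can_center 0.58 [337. 201.] [ 542. -246.   88.]
top other_can_center 0.84 [335. 230.] [ 449. -238.   88.]
top bay 0.87 [232. 206.] [527.  92.   0.]Traceback (most recent call last):
  File "<stdin>", line 8, in <module>
ValueError: it knows: bay, can_center, driver_grip, jar, mouse, other_can_center, spool
```

```bash
python3 - <<'E'
from h import *
Z=dict(can_center=87.5,other_can_center=87.5,bay=0,mouse=0,jar=0,driver_grip=12,spool=0)
for n in("top","side"):
    p=optics.get_image(n); cv2.imwrite(f"pics/{n}1.png",cv2.resize(p["frame"],None,fx=1.5,fy=1.5,interpolation=cv2.INTER_CUBIC))
    c,d=ray(p,(p["cx"],p["cy"])); print(n,p["fx"],c.round(),d.round(2))
    for k in Z:
        for r in nets.tip_of(k,p)[:4]: print(n,k,round(r["conf"],2),np.round(r["uv"]),onz(p,r["uv"],Z[k]).round())
E
```

```text
top 366.38174133040684 [ 462.   19. 1251.] [ 0.1 -0.  -1. ]
top can_center 0.75 [334. 201.] [ 540. -237.   88.]
top can_center 0.72 [324. 169.] [ 642. -204.   88.]
top can_center 0.61 [313. 137.] [ 747. -171.   88.]
top other_can_center 0.71 [334. 229.] [ 451. -234.   88.]
top bay 0.66 [235. 206.] [524.  82.   0.]
top mouse 0.64 [387. 174.] [ 642. -439.    0.]
top jar 0.71 [131. 181.] [605. 440.   0.]
top jar 0.22 [383. 211.] [ 515. -424.    0.]
top driver_grip 0.79 [119. 240.] [406. 469.  12.]
top spool 0.76 [383. 212.] [ 511. -421.    0.]
side 467.1059543736457 [-329.  871.  851.] [ 0.63 -0.59 -0.51]
side can_center 0.74 [262. 166.] [ 735. -157.   88.]
side can_center 0.72 [289. 171.] [ 645. -200.   88.]
side can_center 0.57 [322. 179.] [ 529. -239.   88.]
side other_can_center 0.87 [342. 190.] [ 435. -229.   88.]
side bay 0.72 [254. 234.] [542.  64.   0.]
side mouse 0.58 [328. 171.] [ 654. -434.    0.]
side jar 0.6 [138. 281.] [602. 441.   0.]
side driver_grip 0.7 [173. 319.] [407. 457.  12.]
side spool 0.74 [358. 186.] [ 503. -419.    0.]
side spool 0.35 [169. 317.] [430. 455.   0.]
```

View pics/top1.png

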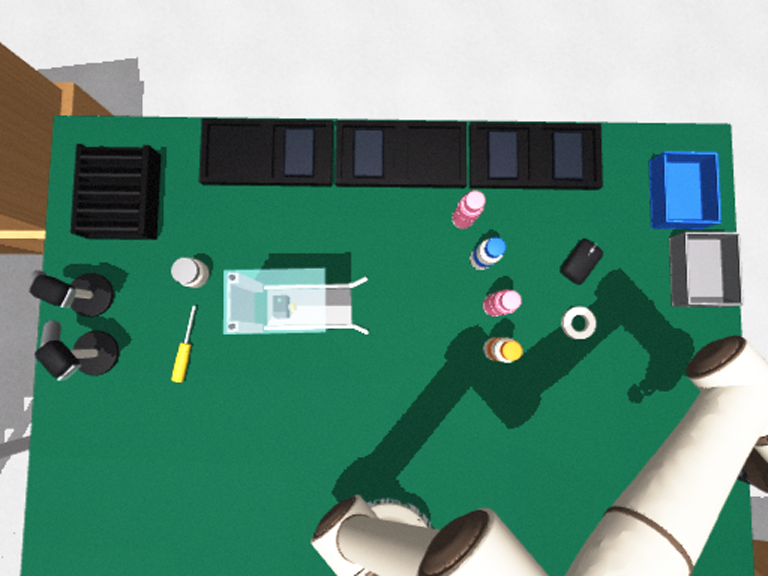

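View pics/side1.png

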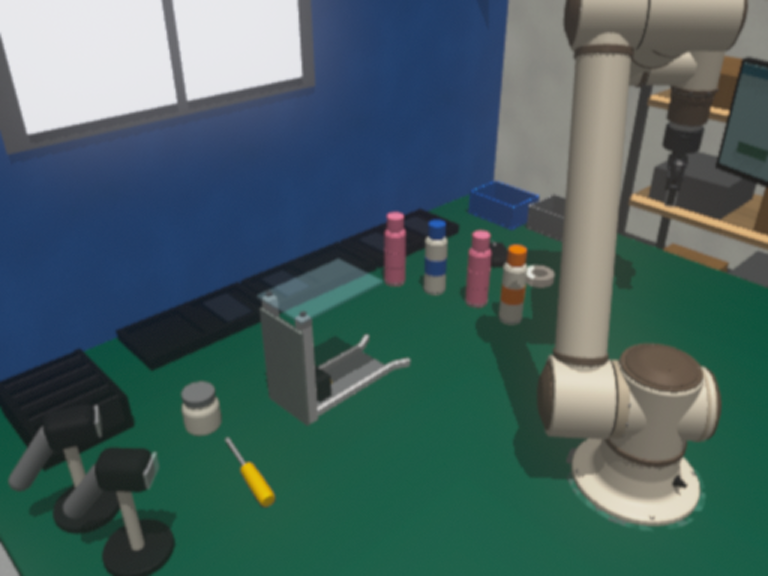

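Candidates for the can in the top view (original pixels): pink (311,139), blue cap (326,167), pink (334,200), orange (336,232). Only the one at (326,167) has the blue cap and band. I'll enlarge to confirm it and measure the bay.

```bash
python3 - <<'E'
from h import *
p=optics.get_image("top"); q=optics.get_image("side")
np.save("top.npy",p,allow_pickle=True); np.save("side.npy",q,allow_pickle=True)
f=p["frame"]; 
a=cv2.resize(f[170:230,140:260],None,fx=6,fy=6,interpolation=cv2.INTER_CUBIC)
b=cv2.resize(f[120:250,290:360],None,fx=4.4,fy=4.4,interpolation=cv2.INTER_CUBIC)
cv2.imwrite("pics/a1.png",a);cv2.imwrite("pics/b1.png",b)
g=q["frame"]; cv2.imwrite("pics/c1.png",cv2.resize(g[160:290,160:290],None,fx=4.5,fy=4.5,interpolation=cv2.INTER_CUBIC))
cv2.imwrite("pics/d1.png",cv2.resize(g[130:230,240:370],None,fx=5,fy=5,interpolation=cv2.INTER_CUBIC))
for im,n in((p,"top"),(q,"side")):
  for k in("can_center","other_can_center","bay"):
    for r in nets.silhouettes(k,im)[:3]:print(n,k,round(r["conf"],2),np.round(r["extent"]))
# blue cap centroid
for im,n in((p,"top"),(q,"side")):
  h=cv2.cvtColor(im["frame"],cv2.COLOR_BGR2HSV)
  m=cv2.inRange(h,(100,150,80),(125,255,255))
  nn,l,st,ce=cv2.connectedComponentsWithStats(m)
  for i in range(1,nn):
    if st[i,4]>15: print(n,st[i],ce[i].round(1),onz(im,ce[i],175).round())
E
```

```text
top can_center 0.8 [324. 194. 349. 211.]
top can_center 0.78 [302. 126. 324. 154.]
top can_center 0.67 [313. 161. 334. 178.]
top other_can_center 0.77 [319. 225. 349. 245.]
side can_center 0.9 [281. 146. 300. 195.]
side can_center 0.63 [310. 154. 330. 206.]
side can_center 0.58 [255. 140. 273. 193.]
side other_can_center 0.55 [329. 162. 351. 215.]
side bay 0.65 [173. 171. 275. 285.]
top [ 433  101   48   52 2368] [456.3 126.6] [ 763. -587.  175.]
top [323 158  14  14 141] [329.9 164.3] [ 644. -206.  175.]
top [316 164  10  14  30] [318.8 172.7] [ 618. -173.  175.]
side [    0     0   358   254 36768] [172.2 126. ] [1082.  -20.  175.]
side [286 146  12  13 123] [291.2 151.5] [ 624. -183.  175.]
side [284 175  13   8  90] [290.  178.4] [498. -43. 175.]
```

View pics/a1.png

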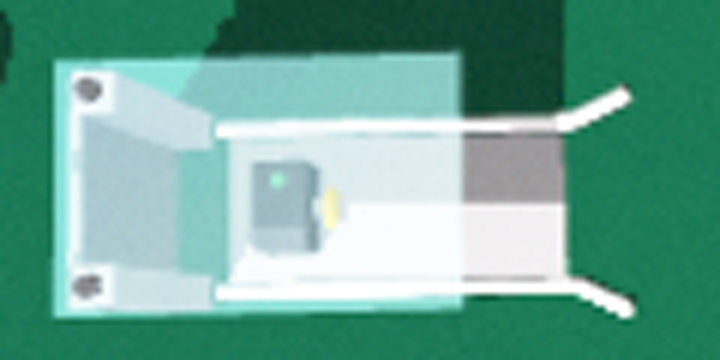

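View pics/b1.png

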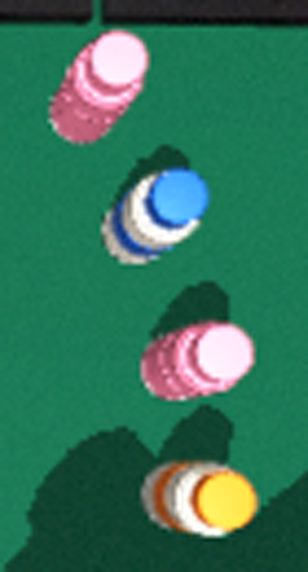

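View pics/c1.png

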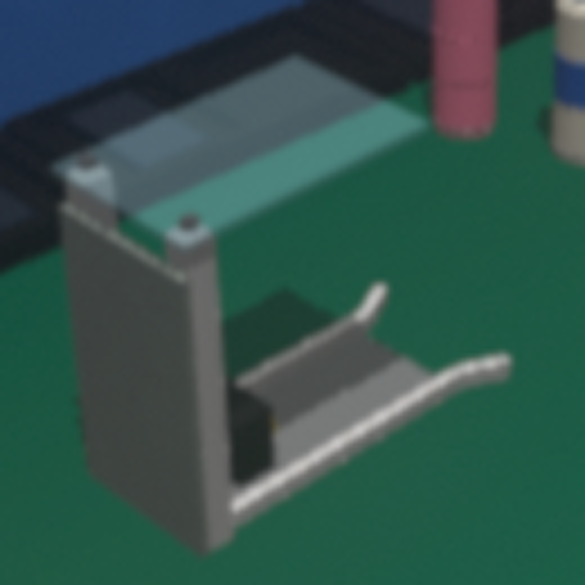

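View pics/d1.png

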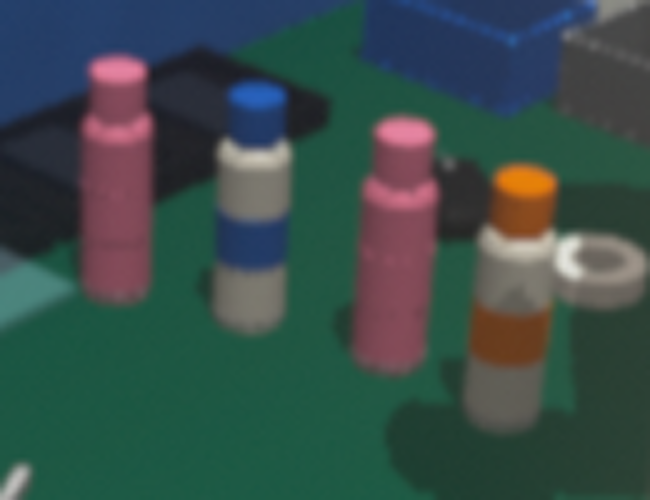

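```bash
python3 - <<'E'
from h import *
p=np.load("top.npy",allow_pickle=True).item(); q=np.load("side.npy",allow_pickle=True).item()
T=lambda x,y,z:onz(p,(140+(x+.5)/6-.5,170+(y+.5)/6-.5),z).round(1)
print("floor mouth",T(567,133,0),T(567,280,0))
print("rail up",T(218,130,14),T(562,124,14),"lo",T(218,293,14),T(572,287,14))
print("flare tips",T(626,96,14),T(628,310,14))
print("plunger",T(333,207,18),"right face",T(341,207,18),"block top front",T(318,163,50),T(318,252,50),"back",T(252,163,50),T(252,252,50))
print("hood corners",[T(a,b,222) for a,b in((462,53),(462,309),(55,62),(55,317))])
S=lambda x,y,z:onz(q,(160+(x+.5)/4.5-.5,160+(y+.5)/4.5-.5),z).round(1)
print("side rail kinks",S(360,315,14),S(462,372,14),"tips",S(380,288,14),S(508,362,14),"rail end",S(235,508,14),S(240,385,14))
print("hood",S(298,55,222),S(427,123,222),S(200,240,222),S(52,168,222))
print("floor",S(395,340,0),S(430,375,0))
# blue can
c=onz(p,(329.9,164.3),175);print("cap top",c)
from scipy.optimize import least_squares
D=lambda x,y:(240+(x+.5)/5-.5,130+(y+.5)/5-.5)
B=lambda x,y:(290+(x+.5)/4.4-.5,120+(y+.5)/4.4-.5)
for n,top,cap in(("pinkF",B(118,58),D(118,70)),("blue",B(178,197),D(258,95)),("pinkN",B(223,351),D(404,132)),("orange",B(226,500),D(526,181))):
    print(n,onz(p,top,175).round(),onz(q,cap,175).round())
E
```

```text
floor mouth [573.7  86.6   0. ] [490.   85.1   0. ]
rail up [571.6 282.9  14. ] [577.5  88.8  14. ] lo [479.9 279.8  14. ] [485.8  81.5  14. ]
flare tips [593.9  52.9  14. ] [473.4  49.9  14. ]
plunger [528.8 216.1  18. ] right face [528.8 211.6  18. ] block top front [551.  219.9  50. ] [502.4 218.5  50. ] back [550.6 256.   50. ] [501.9 254.4  50. ]
hood corners [array([591.2, 124.8, 222. ]), array([471., 122., 222.]), array([584.4, 316.2, 222. ]), array([464.9, 311.3, 222. ])]
side rail kinks [576.1  93.7  14. ] [480.3  88.   14. ] tips [591.2  61.6  14. ] [467.3  57.9  14. ] rail end [475.7 283.5  14. ] [570.4 204.   14. ]
hood [593.4 125.4 222. ] [473.5 125.1 222. ] [464.7 303.3 222. ] [584.4 318.7 222. ]
floor [552.2  83.    0. ] [506.3  92.9   0. ]
cap top [ 643.74727413 -206.08111619  175.        ]
pinkF [ 739. -166.  175.] [ 733. -158.  175.]
blue [ 643. -207.  175.] [ 639. -199.  175.]
pinkN [ 540. -236.  175.] [ 534. -227.  175.]
orange [ 441. -237.  175.] [ 436. -229.  175.]
```

```bash
python3 - <<'E'
from h import *
from scipy.spatial.transform import Rotation as Ro
s=readout.read_state(); w=optics.get_image("wrist"); cv2.imwrite("pics/w1.png",w["frame"])
R=Ro.from_quat(s["ee_rot"]); c,d=ray(w,(w["cx"]+1e-6,w["cy"]),True)
print("cam in tool",R.inv().apply(c-s["position"]).round(),R.inv().apply(d).round(2),w["fx"])
a=np.array([641.5,-203]);m=np.array([531.5,86]); b=np.array([-.03,1]);
u=(m-60*b-a);print("dir",u,np.linalg.norm(u)); u/=np.linalg.norm(u)
t=np.radians(45)
for sg in(1,-1):
    z=np.r_[u*np.sin(t),-np.cos(t)]; y=sg*np.array([u[1],-u[0],0]); x=np.cross(y,z)
    T=Ro.from_matrix(np.c_[x,y,z]); print(sg,"u",u.round(3),"rot",(T*R.inv()).as_rotvec().round(3),np.degrees((T*R.inv()).magnitude()),"x",x.round(2),T.as_quat().round(4))
E
```

```text
cam in tool [  81.    0. -143.] [-0.32 -0.    0.95] 297.3186396354542
dir [-108.2  229. ] 253.27502837824343
1 u [-0.427  0.904] rot [ 0.283  0.824 -1.506] 99.67849630960342 x [-0.3   0.64  0.71] [ 0.4944  0.7804  0.2048 -0.3233]
-1 u [-0.427  0.904] rot [ 0.818 -0.282  1.458] 97.16658436862724 x [ 0.3  -0.64 -0.71] [ 0.7804 -0.4944 -0.3233 -0.2048]
```

View pics/w1.png

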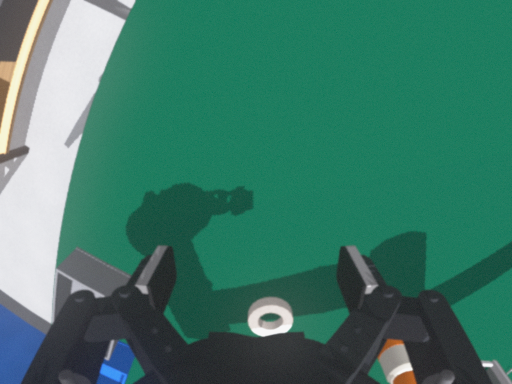

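```bash
cat >> h.py <<'E'
from scipy.spatial.transform import Rotation as Ro
def target(u,t=55):
    u=np.array(u,float);u/=np.linalg.norm(u);t=np.radians(t)
    z=np.r_[u*np.sin(t),-np.cos(t)]; y=np.array([u[1],-u[0],0]); return Ro.from_matrix(np.c_[np.cross(y,z),y,z])
def todo(u,t=55):
    s=readout.read_state(); R=Ro.from_quat(s["ee_rot"]); v=(target(u,t)*R.inv()).as_rotvec()
    print("t",s["clock"],"pos",s["position"].round(1),"rot to go",v.round(3),"deg",np.degrees(np.linalg.norm(v)).round(1),"w",round(s["gripper_width"],1),"F",s["contact_force"].round(1),"q",s["joints"].round(2))
E
python3 -c "
from h import *
todo([-.427,.904])"
```

```text
t 1.45 pos [ 281.3 -558.1  231.3] rot to go [ 0.346  1.004 -1.461] deg 103.5 w 85.4 F [ 0.3 -0.4  0.7] q [-0.85  0.38  0.01  0.   -1.19 -0.26]
```

>>> {"op": "move_arm", "data": {
  "steps": [
    [-0.3,5,0,15,0.023,0.067,-0.0974],
    [-0.3,10,0,30,0.046,0.134,-0.195],
    [-0.3,15,0,45,0.069,0.2,-0.292],
    [-0.3,20,0,60,0.092,0.267,-0.39],
    [-0.3,25,0,75,0.115,0.334,-0.487]
  ]
}}

```text
clock: 1.87
position: [306.7, -557.8, 307.6]
ee_rot: [0.015, 0.984, 0.093, -0.148]
contact_force: [0.7, -0.8, -0.5]
gripper_width: 29.9
```

>>> {"op": "move_arm", "data": {
  "steps": [
    [-0.3,10,0,5,0.023,0.067,-0.0974],
    [-0.3,20,0,10,0.046,0.134,-0.195],
    [-0.3,30,0,15,0.069,0.2,-0.292],
    [-0.3,40,0,20,0.092,0.267,-0.39],
    [-0.3,50,0,25,0.115,0.334,-0.487]
  ]
}}

```text
clock: 2.28
position: [357.1, -557.9, 331.3]
ee_rot: [0.257, 0.907, 0.178, -0.282]
contact_force: [0.1, -0.2, 0.5]
gripper_width: 29.8
```

```bash
python3 -c "
from h import *
todo([-.427,.904])"
```

```text
t 2.2833 pos [ 357.1 -557.9  331.3] rot to go [ 0.115  0.332 -0.484] deg 34.2 w 29.8 F [ 0.1 -0.2  0.5] q [-0.78  0.82  0.87 -0.05 -2.3  -1.37]
```

>>> {"op": "move_arm", "data": {
  "steps": [
    [-0.3,30,10,0,0.023,0.067,-0.0974],
    [-0.3,60,20,0,0.046,0.134,-0.195],
    [-0.3,90,30,0,0.069,0.2,-0.292],
    [-0.3,120,40,0,0.092,0.267,-0.39],
    [-0.3,150,50,0,0.115,0.332,-0.484]
  ]
}}

```text
clock: 2.7
position: [472.7, -509.3, 323.7]
ee_rot: [0.424, 0.797, 0.235, -0.36]
contact_force: [-0.8, -1.1, 0.4]
gripper_width: 29.8
```

```bash
python3 -c "
from h import *
todo([-.427,.904])"
```

```text
t 2.7 pos [ 472.7 -509.3  323.7] rot to go [ 0.032  0.096 -0.116] deg 8.8 w 29.8 F [-0.8 -1.1  0.4] q [-0.74  1.03  1.38 -0.63 -2.71 -2.28]
```

```bash
python3 -c "
from h import *
todo([-.03,1],52)"
```

```text
t 2.7 pos [ 472.7 -509.3  323.7] rot to go [ 0.001  0.073 -0.529] deg 30.6 w 29.8 F [-0.8 -1.1  0.4] q [-0.74  1.03  1.38 -0.63 -2.71 -2.28]
```

>>> {"op": "move_arm", "data": {
  "steps": [
    [-0.15,20,20,0,0,0.015,-0.106],
    [-0.15,40,40,0,0,0.03,-0.212],
    [-0.15,60,70,0,0,0.045,-0.318],
    [-0.15,90,100,0,0,0.06,-0.424],
    [-0.15,120,130,0,0.001,0.073,-0.529]
  ]
}}

```text
clock: 3.12
position: [590.6, -380.1, 325.7]
ee_rot: [0.628, 0.644, 0.306, -0.313]
contact_force: [0.2, 0.1, 0.0]
gripper_width: 36.2
```

```bash
python3 -c "
from h import *
todo([-.03,1],52)"
```

```text
t 3.1167 pos [ 590.6 -380.1  325.7] rot to go [0.002 0.001 0.005] deg 0.3 w 36.2 F [0.2 0.1 0. ] q [-0.68  0.82  1.01 -0.87 -2.24 -2.83]
```

>>> {"op": "move_arm", "data": {
  "steps": [
    [-0.15,15,25,-15,0,0,0],
    [-0.15,30,50,-30,0,0,0],
    [-0.15,45,75,-45,0,0,0],
    [-0.15,57,110,-60,0,0,0],
    [-0.15,57,110,-75,0,0,0]
  ]
}}

```text
clock: 3.53
position: [649.3, -263.5, 251.0]
ee_rot: [0.622, 0.648, 0.305, -0.314]
contact_force: [0.1, 0.4, 1.1]
gripper_width: 36.2
```

```bash
python3 -c "
from h import *
todo([-.03,1],52)
for n in ('side','wrist'):
  p=optics.get_image(n); cv2.imwrite(f'pics/{n}2.png',cv2.resize(p['frame'],None,fx=1.5,fy=1.5))"
```

```text
t 3.5333 pos [ 649.3 -263.5  251. ] rot to go [ 0.     0.005 -0.009] deg 0.6 w 36.2 F [0.1 0.4 1.1] q [-0.52  0.78  0.76 -0.82 -1.98 -2.76]
```

View pics/side2.png

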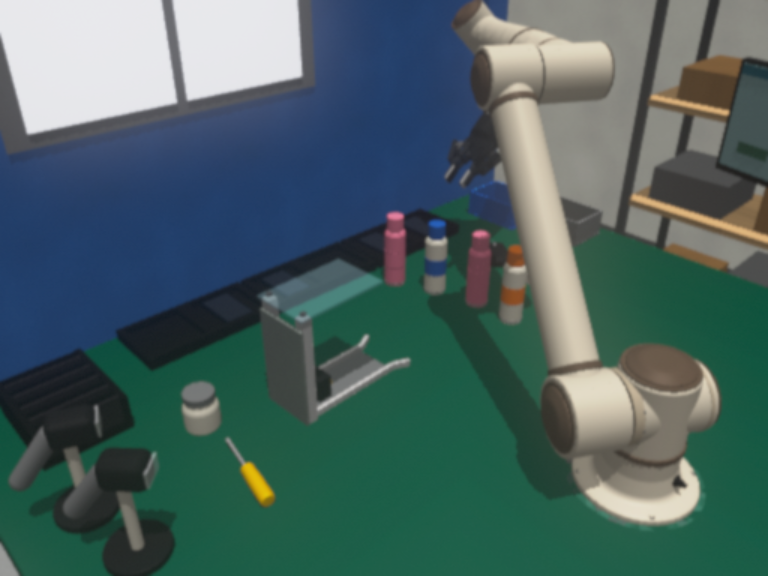

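View pics/wrist2.png

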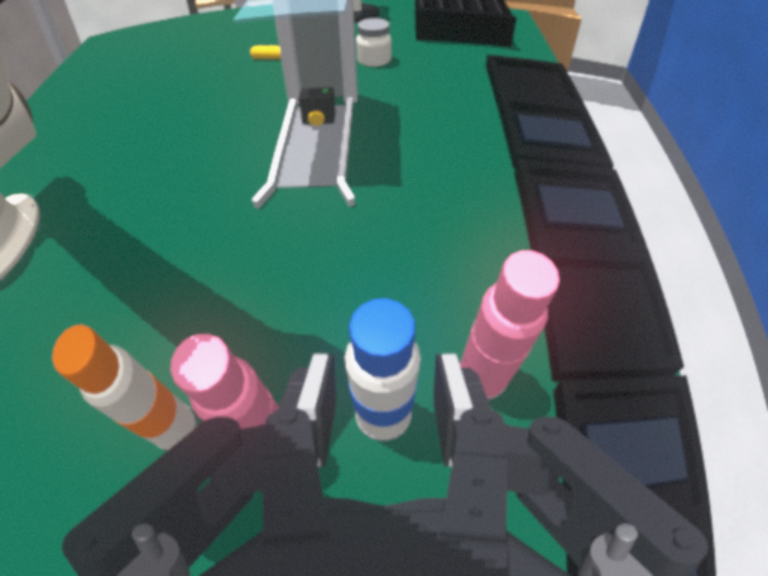

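The blue can is centred between the fingers in the wrist view, at (383,370) in the 1.5x picture. The bay is beyond it at (315,180), with the yellow plunger at (316,118). I'll descend behind the can.

>>> {"op": "move_arm", "data": {
  "steps": [
    [-0.15,-1,-5,-35,0,0.005,-0.009],
    [-0.15,-2,-5,-70,0,0.005,-0.009],
    [-0.15,-2,-5,-105,0,0.005,-0.009],
    [-0.15,-2,-5,-140,0,0.005,-0.009],
    [-0.15,-2,-5,-170,0,0.005,-0.009]
  ]
}}

```text
clock: 4.05
position: [644.3, -277.0, 79.2]
ee_rot: [0.63, 0.642, 0.305, -0.313]
contact_force: [0.4, 1.3, 0.2]
gripper_width: 36.2
```

```bash
python3 -c "
from h import *
todo([-.03,1],52)
for n in ('top','wrist'):
  p=optics.get_image(n); cv2.imwrite(f'pics/{n}3.png',cv2.resize(p['frame'],None,fx=1.5,fy=1.5))"
```

```text
t 4.05 pos [ 644.3 -277.    79.2] rot to go [ 0.003 -0.003  0.009] deg 0.6 w 36.2 F [0.4 1.3 0.2] q [-0.52  0.93  0.61 -0.75 -1.77 -2.55]
```

View pics/top3.png

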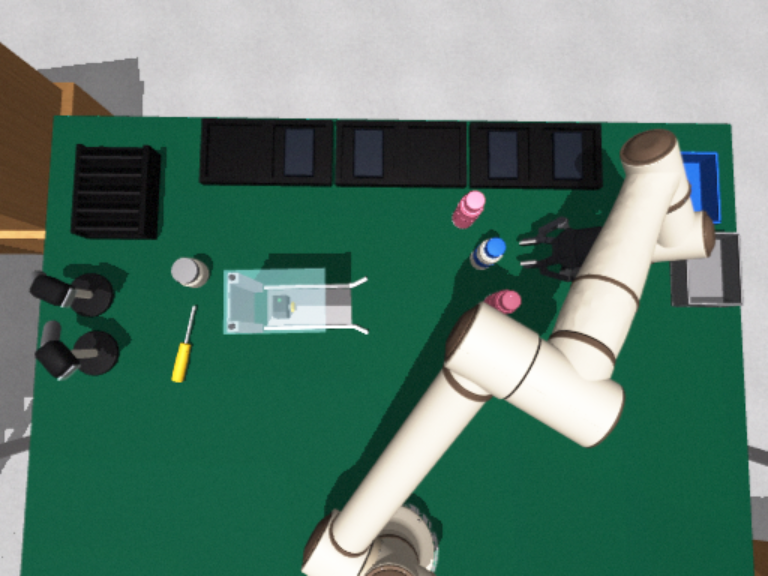

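View pics/wrist3.png

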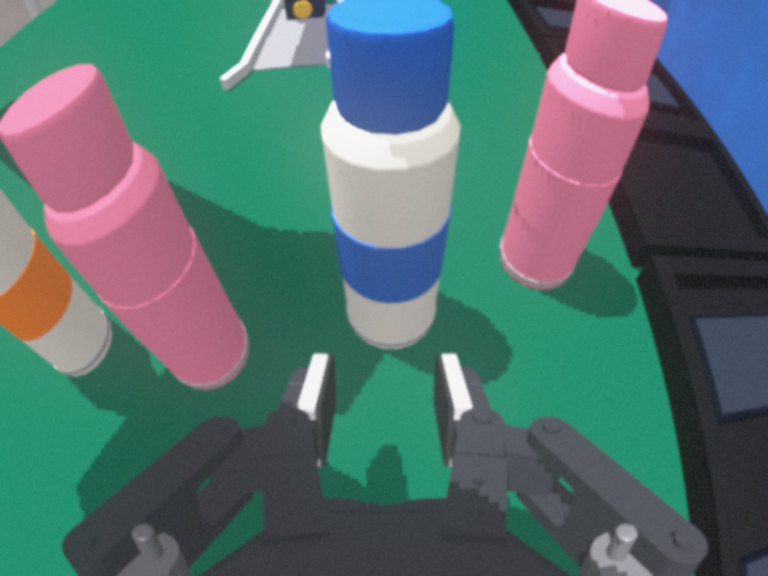

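>>> {"op": "move_arm", "data": {
  "steps": [
    [-0.15,1,8,-15,0,0,0],
    [-0.15,2,8,-30,0,0,0],
    [-0.15,2,8,-45,0,0,0],
    [-0.15,2,8,-58,0,0,0],
    [-0.15,2,8,-65,0,0,0]
  ]
}}

```text
clock: 4.57
position: [646.4, -267.6, 14.1]
ee_rot: [0.629, 0.642, 0.305, -0.314]
contact_force: [-0.2, -0.5, -0.2]
gripper_width: 36.6
```

```bash
python3 -c "
from h import *
todo([-.03,1],52)
for n in ('wrist','side'):
  p=optics.get_image(n); cv2.imwrite(f'pics/{n}4.png',cv2.resize(p['frame'],None,fx=1.5,fy=1.5))"
```

```text
t 4.5667 pos [ 646.4 -267.6   14.1] rot to go [ 0.002 -0.004  0.008] deg 0.5 w 36.6 F [-0.2 -0.5 -0.2] q [-0.51  0.99  0.58 -0.75 -1.69 -2.49]
```

View pics/wrist4.png

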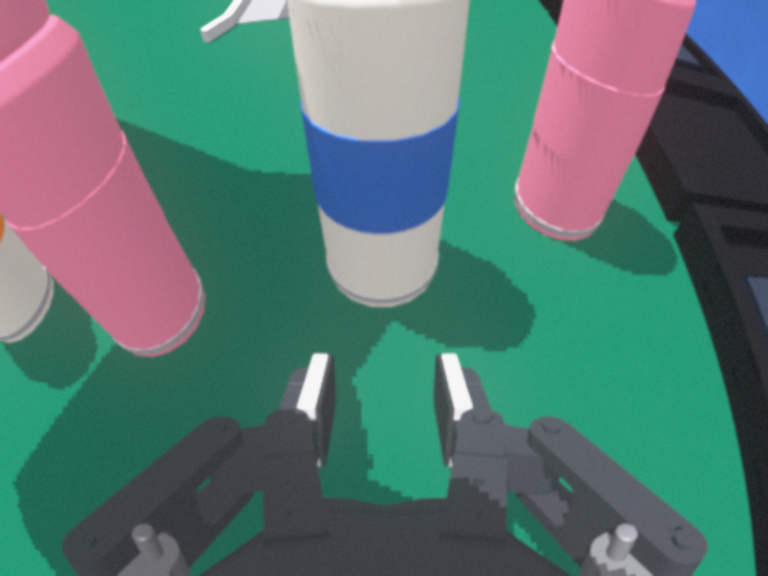

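View pics/side4.png

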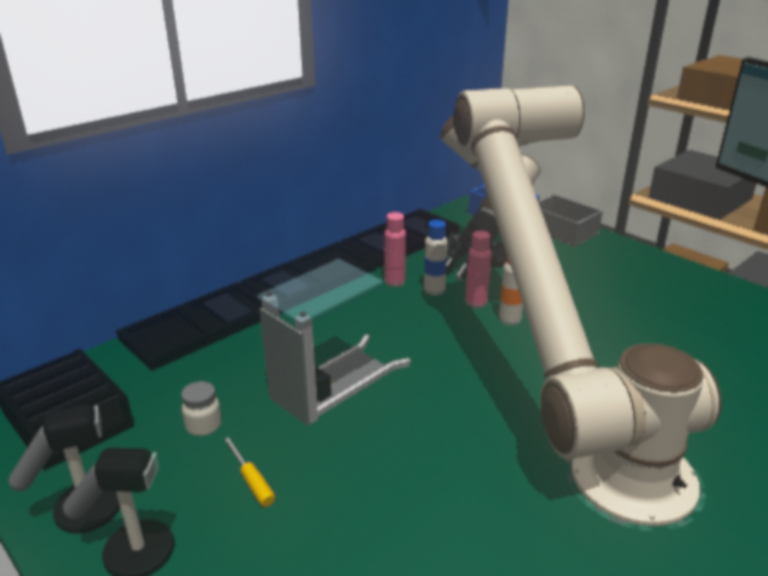

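>>> {"op": "move_arm", "data": {
  "steps": [
    [-0.15,0,7,0,0,0,0.008],
    [-0.15,0,14,0,0,0,0.008],
    [-0.15,-1,21,0,0,0,0.008],
    [-0.15,-1,28,0,0,0,0.008],
    [-0.15,-1,34,0,0,0,0.008]
  ]
}}

```text
clock: 5.08
position: [646.2, -232.2, 16.8]
ee_rot: [0.626, 0.646, 0.304, -0.314]
contact_force: [-0.0, 0.1, 0.3]
gripper_width: 36.7
```

>>> {"op": "move_arm", "data": {
  "steps": [
    [-0.15,0,4,0,0,0,0],
    [-0.15,0,8,0,0,0,0],
    [-0.15,0,12,0,0,0,0],
    [-0.15,0,16,0,0,0,0],
    [-0.15,0,20,0,0,0,0]
  ]
}}

```text
clock: 5.5
position: [646.2, -214.0, 16.2]
ee_rot: [0.627, 0.645, 0.303, -0.314]
contact_force: [-0.3, -3.1, 0.7]
gripper_width: 36.1
```

```bash
python3 -c "
from h import *
todo([-.03,1],52)
for n in ('wrist','side'):
  p=optics.get_image(n); cv2.imwrite(f'pics/{n}5.png',cv2.resize(p['frame'],None,fx=1.5,fy=1.5))"
```

```text
t 5.5 pos [ 646.2 -214.    16.2] rot to go [ 0.004 -0.002 -0.   ] deg 0.2 w 36.1 F [-0.3 -3.1  0.7] q [-0.46  0.95  0.48 -0.77 -1.62 -2.48]
```

View pics/wrist5.png

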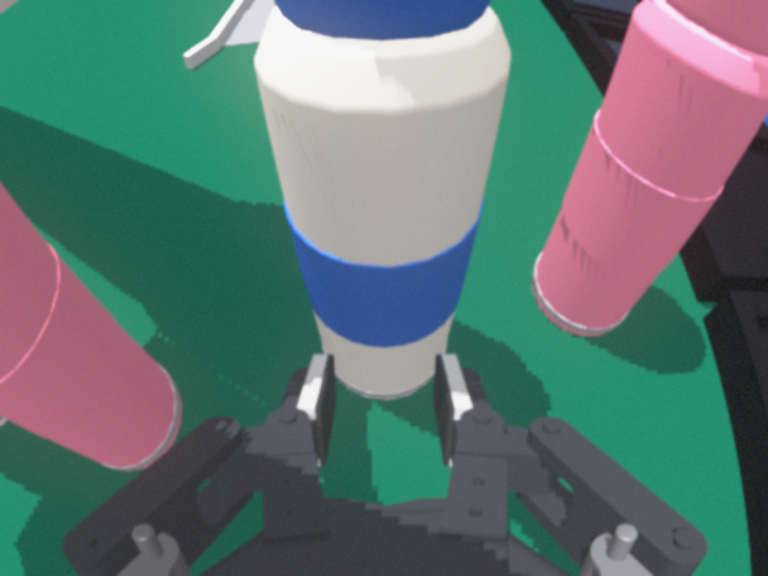

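Both finger tips touch the lower can at (322,365) and (450,365), and the push force is 3.1 N. A straight diagonal push at this yaw would swing the gripper body into the near pink can. I'll back off 10 mm, yaw about the can to face the bay mouth, and then push along that line.

>>> {"op": "move_arm", "data": {
  "steps": [
    [-0.15,0,-8,-1,0,0,0],
    [-0.15,3,-10,-2,0,0,0.1],
    [-0.15,6,-9,-3,0,0,0.2],
    [-0.15,9,-8,-3,0,0,0.3],
    [-0.15,13,-7,-3,0,0,0.4]
  ]
}}

```text
clock: 6.02
position: [658.5, -221.2, 12.1]
ee_rot: [0.485, 0.757, 0.234, -0.37]
contact_force: [0.5, 0.2, 0.2]
gripper_width: 36.1
```

```bash
python3 -c "
from h import *
todo([-.427,.904],52)
for n in ('wrist','top'):
  p=optics.get_image(n); cv2.imwrite(f'pics/{n}6.png',cv2.resize(p['frame'],None,fx=1.5,fy=1.5))"
```

```text
t 6.0167 pos [ 658.5 -221.2   12.1] rot to go [ 0.002 -0.003  0.007] deg 0.5 w 36.1 F [0.5 0.2 0.2] q [-0.37  1.08  0.73 -0.61 -1.9  -2.33]
```

View pics/wrist6.png

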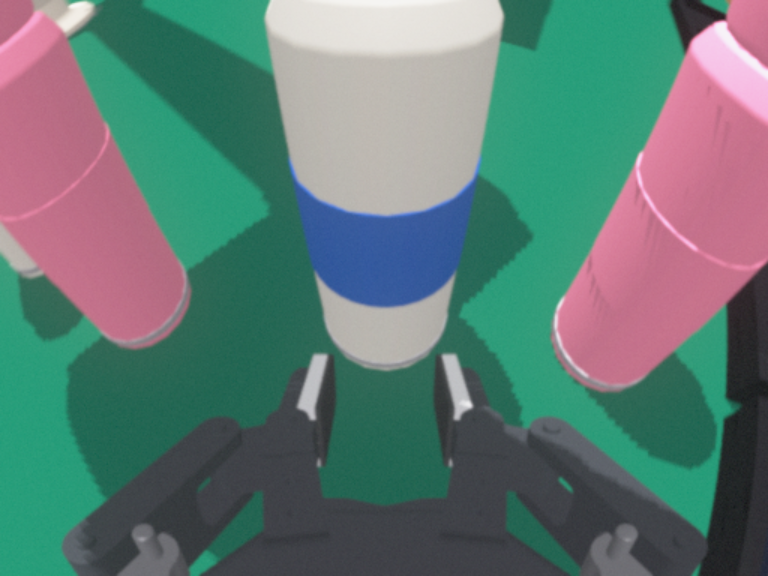

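View pics/top6.png

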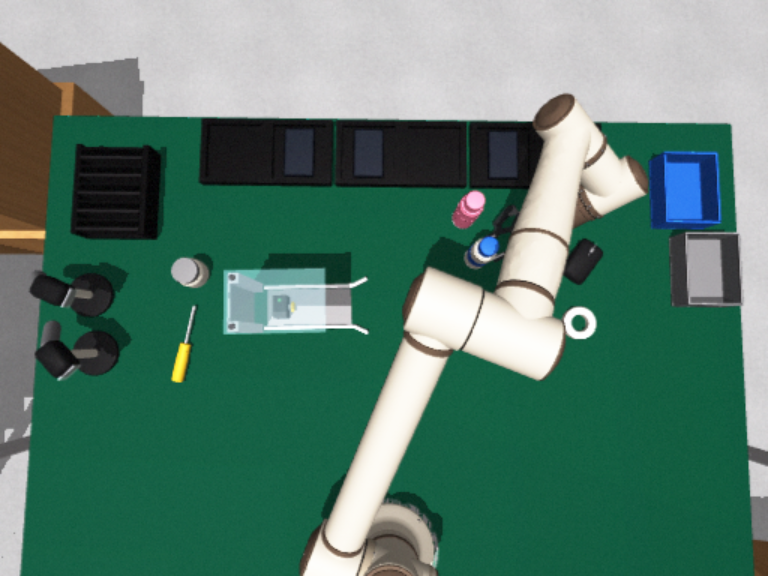

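>>> {"op": "move_arm", "data": {
  "steps": [
    [-0.15,-2,4,0,0,0,0],
    [-0.15,-4,8,0,0,0,0],
    [-0.15,-6,12,0,0,0,0],
    [-0.15,-8,16,0,0,0,0.005],
    [-0.15,-10,20,0,0,0,0.007]
  ]
}}

```text
clock: 6.53
position: [648.4, -201.0, 13.4]
ee_rot: [0.484, 0.758, 0.234, -0.369]
contact_force: [1.6, -2.2, -1.0]
gripper_width: 36.6
```

>>> {"op": "move_arm", "data": {
  "steps": [
    [-0.15,-2.5,5,0,0,0,0],
    [-0.15,-5,10,0,0,0,0],
    [-0.15,-7.5,15,0,0,0,0],
    [-0.15,-10,20,0,0,0,0],
    [-0.15,-12.5,25,0,0,0,0]
  ]
}}

```text
clock: 6.95
position: [636.1, -174.8, 12.9]
ee_rot: [0.483, 0.759, 0.234, -0.37]
contact_force: [0.9, -1.4, -1.7]
gripper_width: 36.1
```

```bash
python3 -c "
from h import *
todo([-.427,.904],52)
for n in ('wrist','top'):
  p=optics.get_image(n); cv2.imwrite(f'pics/{n}7.png',cv2.resize(p['frame'],None,fx=1.5,fy=1.5))"
```

```text
t 6.95 pos [ 636.1 -174.8   12.9] rot to go [ 0.004 -0.001  0.003] deg 0.3 w 36.1 F [ 0.9 -1.4 -1.7] q [-0.33  1.01  0.57 -0.62 -1.8  -2.31]
```

View pics/wrist7.png

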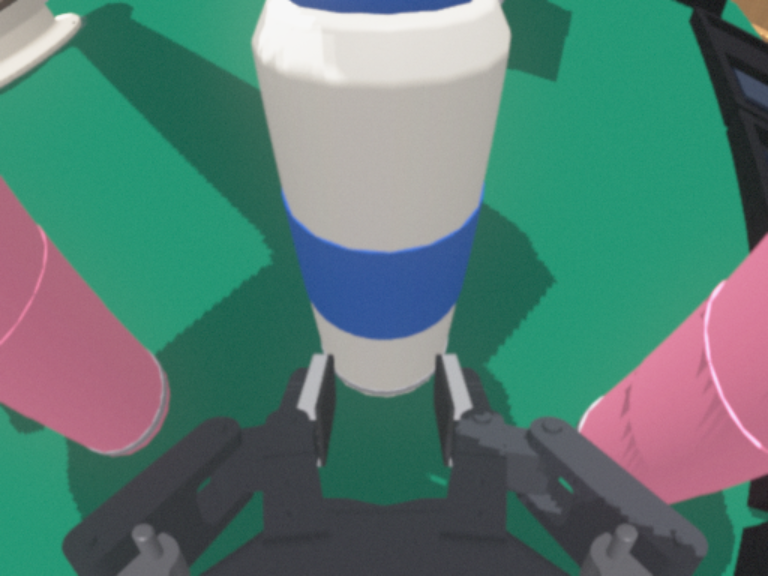

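View pics/top7.png

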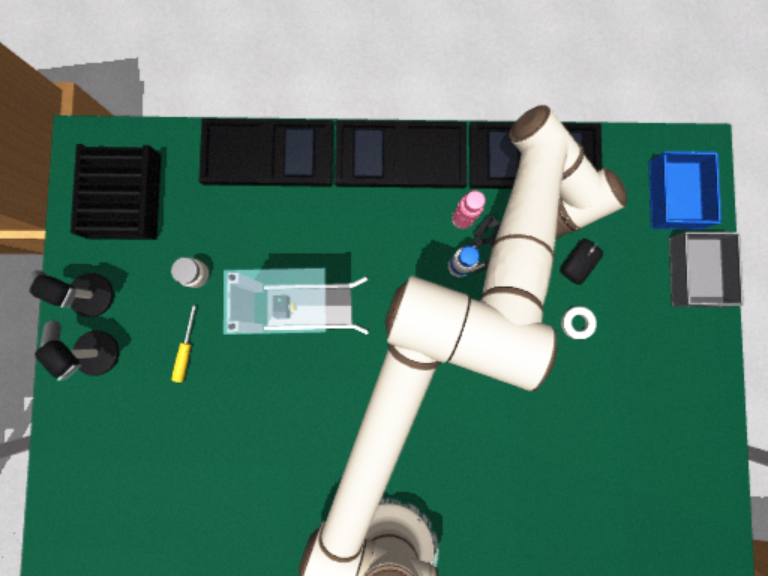

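The can is tracking steadily in the cradle at 2–3 N. My linkage estimate leaves only about 9 mm to the far pink can, so I'll bias the push away from it.

>>> {"op": "move_arm", "data": {
  "steps": [
    [-0.15,-4,4,0,0,0,0],
    [-0.15,-8,8,0,0,0,0],
    [-0.15,-12,13,0,0,0,0],
    [-0.15,-16,18,0,0,0,0],
    [-0.15,-19,22,0,0,0,0]
  ]
}}

```text
clock: 7.47
position: [616.9, -152.9, 13.0]
ee_rot: [0.483, 0.759, 0.234, -0.37]
contact_force: [1.6, -1.6, 0.1]
gripper_width: 36.2
```

>>> {"op": "move_arm", "data": {
  "steps": [
    [-0.15,-3,4,0,0,0,0],
    [-0.15,-6,8,0,0,0,0],
    [-0.15,-9,13,0,0,0,0],
    [-0.15,-12,18,0,0,0,0],
    [-0.15,-15,23,0,0,0,0]
  ]
}}

```text
clock: 7.88
position: [602.1, -130.0, 13.0]
ee_rot: [0.483, 0.759, 0.234, -0.37]
contact_force: [2.2, -1.7, 0.9]
gripper_width: 36.1
```

```bash
python3 -c "
from h import *
todo([-.427,.904],52)
for n in ('wrist','top'):
  p=optics.get_image(n); cv2.imwrite(f'pics/{n}8.png',cv2.resize(p['frame'],None,fx=1.5,fy=1.5))"
```

```text
t 7.8833 pos [ 602.1 -130.    13. ] rot to go [ 0.004 -0.001  0.003] deg 0.3 w 36.1 F [ 2.2 -1.7  0.9] q [-0.29  0.94  0.4  -0.63 -1.7  -2.28]
```

View pics/wrist8.png

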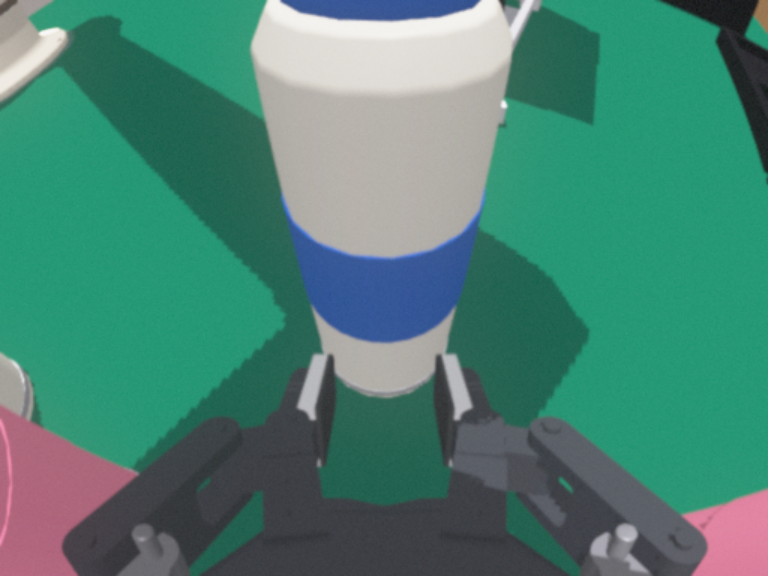

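View pics/top8.png

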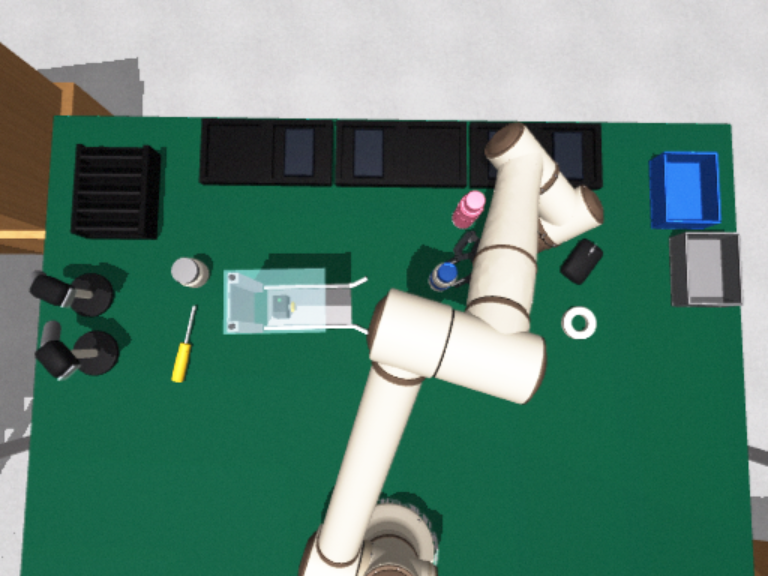

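>>> {"op": "move_arm", "data": {
  "steps": [
    [-0.15,-2.5,6,0,0,0,0],
    [-0.15,-5,12,0,0,0,0],
    [-0.15,-7.5,18,0,0,0,0],
    [-0.15,-10,24,0,0,0,0],
    [-0.15,-13,30,0,0,0,0]
  ]
}}

```text
clock: 8.4
position: [589.2, -99.7, 12.7]
ee_rot: [0.483, 0.759, 0.234, -0.37]
contact_force: [1.1, -1.9, 1.7]
gripper_width: 36.4
```

>>> {"op": "move_arm", "data": {
  "steps": [
    [-0.15,-2.5,6,0,0,0,0],
    [-0.15,-5,12,0,0,0,0],
    [-0.15,-7.5,18,0,0,0,0],
    [-0.15,-10,24,0,0,0,0],
    [-0.15,-13,30,0,0,0,0]
  ]
}}

```text
clock: 8.82
position: [576.2, -69.7, 12.8]
ee_rot: [0.483, 0.759, 0.234, -0.37]
contact_force: [0.5, -2.0, -0.1]
gripper_width: 36.7
```

```bash
python3 -c "
from h import *
todo([-.427,.904],52)
for n in ('wrist','side'):
  p=optics.get_image(n); cv2.imwrite(f'pics/{n}9.png',cv2.resize(p['frame'],None,fx=1.5,fy=1.5))"
```

```text
t 8.8167 pos [576.2 -69.7  12.8] rot to go [ 0.004 -0.001  0.003] deg 0.3 w 36.7 F [ 0.5 -2.  -0.1] q [-0.22  0.88  0.26 -0.67 -1.61 -2.27]
```

View pics/wrist9.png

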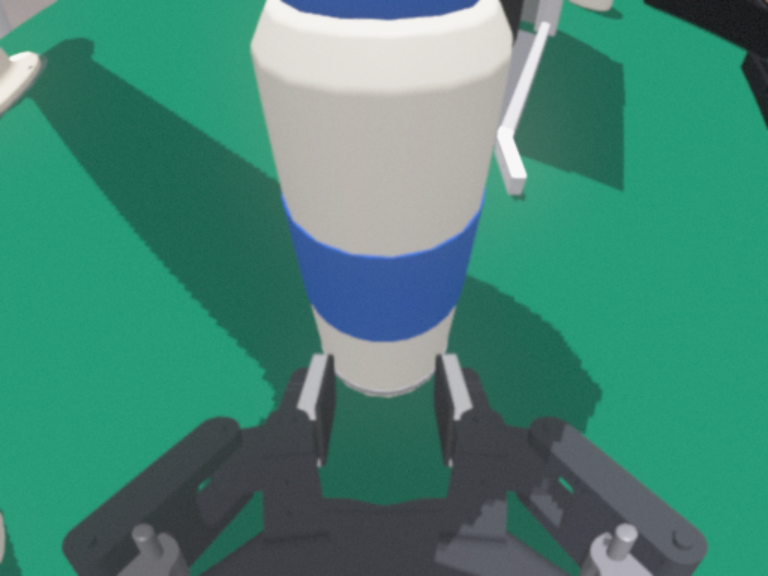

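View pics/side9.png

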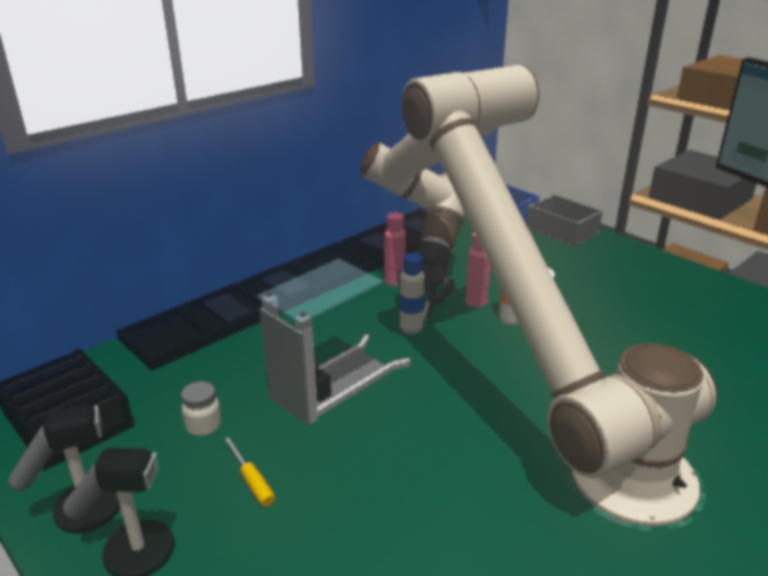

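```bash
python3 -c "
from h import *
p=optics.get_image('top'); cv2.imwrite('pics/top10.png',cv2.resize(p['frame'][90:260,220:420],None,fx=3.9,fy=3.5)); np.save('t10.npy',p)
q=optics.get_image('side'); cv2.imwrite('pics/side10.png',cv2.resize(q['frame'][20:220,220:380],None,fx=4,fy=3)); np.save('s10.npy',q)"
```

```text
(no output)
```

View pics/top10.png

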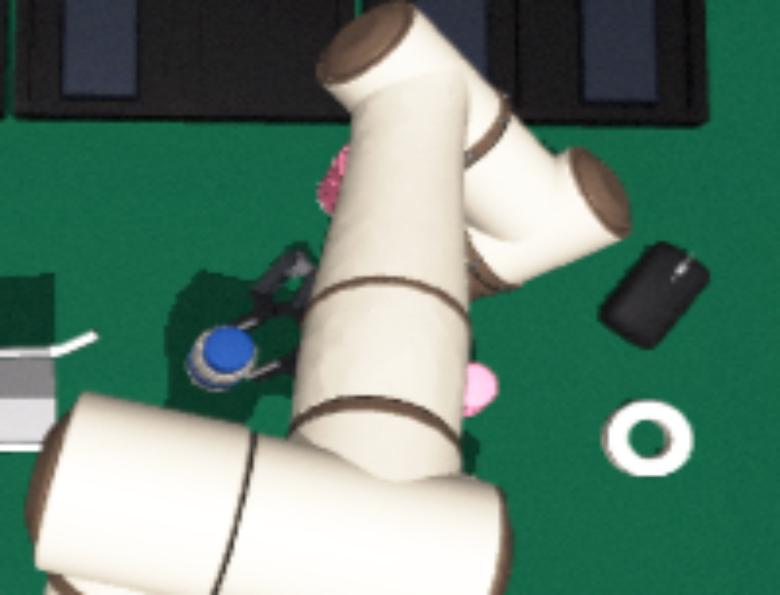

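View pics/side10.png

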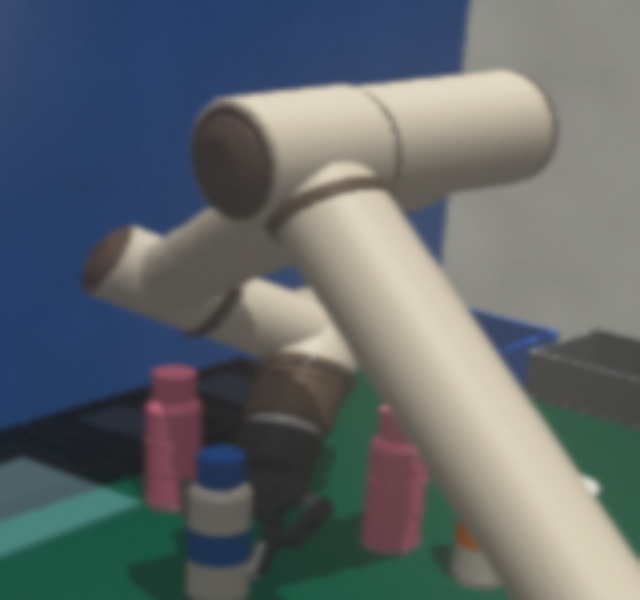

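```bash
python3 -c "
from h import *
p=np.load('t10.npy',allow_pickle=True).item();q=np.load('s10.npy',allow_pickle=True).item()
def tri(a,b):
    c,d=ray(p,a);e,f=ray(q,b); d/=np.linalg.norm(d);f/=np.linalg.norm(f)
    k=np.linalg.lstsq(np.c_[d,-f],e-c,rcond=None)[0]; A=c+k[0]*d;B=e+k[1]*f; print(((A+B)/2).round(),np.linalg.norm(A-B).round())
tri((345.6,127.1),(276.3,121.7)); tri((313.6,102.9),(246.3,105)); 
print(onz(p,(373.8,144.9),170),onz(p,(373.8,144.9),220))
s=readout.read_state();R=Ro.from_quat(s['ee_rot']);print(R.as_matrix().round(2))
"
```

```text
[ 745. -238.  230.] 7.0
[ 788. -135.  306.] 5.0
[ 705.27140163 -339.48302053  170.        ] [ 694.04036615 -322.91081542  220.        ]
[[-0.26  0.91 -0.34]
 [ 0.56  0.42  0.71]
 [ 0.79 -0.   -0.62]]
```

```bash
python3 -c "
from h import *
todo([-.427,.904],38)"
```

```text
t 9.0167 pos [576.  -69.7  12.9] rot to go [-0.219 -0.106  0.003] deg 13.9 w 36.0 F [ 0.5 -0.2  0. ] q [-0.22  0.88  0.26 -0.67 -1.61 -2.27]
```

The wrist link would pass close over the far pink can's cap. I'll back off a few mm and steepen the tool to 38° from vertical, which raises the wrist about 40 mm, before going on.

>>> {"op": "move_arm", "data": {
  "steps": [
    [-0.15,3,-6,0,0,0,0],
    [-0.15,3,-7,0,-0.07,-0.035,0],
    [-0.15,3,-7,0,-0.14,-0.07,0],
    [-0.15,3,-7,0,-0.219,-0.106,0],
    [-0.15,3,-7,0,-0.219,-0.106,0.003]
  ]
}}

```text
clock: 9.43
position: [579.8, -76.3, 15.2]
ee_rot: [0.505, 0.8, 0.174, -0.272]
contact_force: [-0.1, 0.2, 0.7]
gripper_width: 36.1
```

>>> {"op": "move_arm", "data": {
  "steps": [
    [-0.15,-2,4,0,0,0,0],
    [-0.15,-4,8,0,0,0,0],
    [-0.15,-6,12,0,0,0,0],
    [-0.15,-8,17,0,0,0,0],
    [-0.15,-10,22,0,0,0,0]
  ]
}}

```text
clock: 9.85
position: [569.7, -56.1, 12.5]
ee_rot: [0.507, 0.799, 0.174, -0.274]
contact_force: [1.9, -3.3, 1.3]
gripper_width: 36.2
```

```bash
python3 -c "
from h import *
todo([-.427,.904],38)
for n in ('wrist','side'):
  p=optics.get_image(n); cv2.imwrite(f'pics/{n}11.png',cv2.resize(p['frame'],None,fx=1.5,fy=1.5))"
```

```text
t 9.85 pos [569.7 -56.1  12.5] rot to go [0.002 0.001 0.002] deg 0.1 w 36.2 F [ 1.9 -3.3  1.3] q [-0.13  0.76  0.1  -0.56 -1.35 -2.32]
```

View pics/wrist11.png

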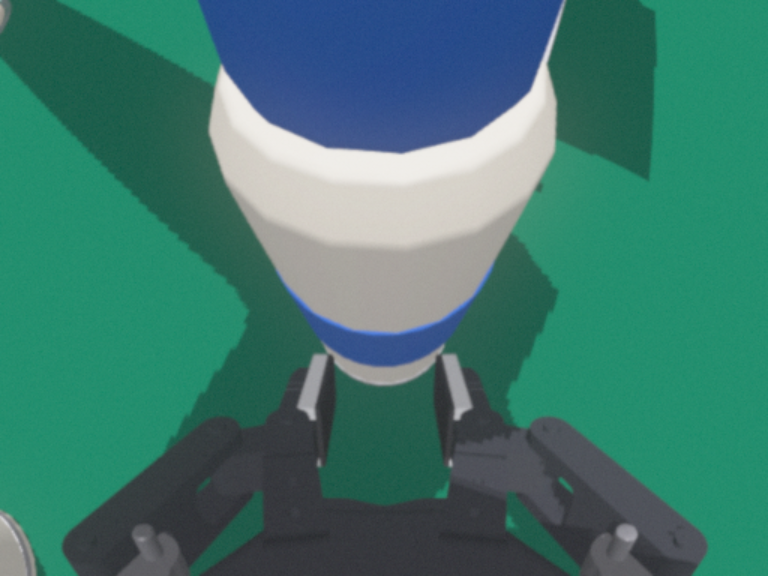

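View pics/side11.png

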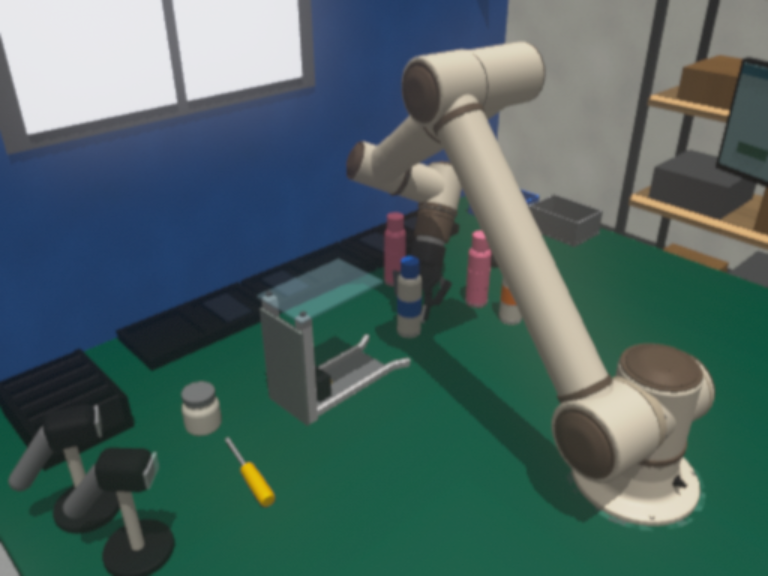

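>>> {"op": "move_arm", "data": {
  "steps": [
    [-0.15,-2.5,6,0,0,0,0],
    [-0.15,-5,12,0,0,0,0],
    [-0.15,-7.5,18,0,0,0,0],
    [-0.15,-10,24,0,0,0,0],
    [-0.15,-12.5,30,0,0,0,0]
  ]
}}

```text
clock: 10.37
position: [556.3, -24.6, 12.6]
ee_rot: [0.506, 0.799, 0.174, -0.275]
contact_force: [1.2, -1.6, -0.0]
gripper_width: 36.2
```

>>> {"op": "move_arm", "data": {
  "steps": [
    [-0.15,-2.5,6,0,0,0,0],
    [-0.15,-5,12,0,0,0,0],
    [-0.15,-7.5,18,0,0,0,0],
    [-0.15,-10,24,0,0,0,0],
    [-0.15,-12.5,30,0,0,0,0]
  ]
}}

```text
clock: 10.78
position: [544.0, 5.3, 12.7]
ee_rot: [0.506, 0.799, 0.174, -0.274]
contact_force: [0.8, -0.9, -0.7]
gripper_width: 36.2
```

```bash
python3 -c "
from h import *
todo([-.03,1],50)
for n in ('top','side'):
  p=optics.get_image(n); cv2.imwrite(f'pics/{n}12.png',cv2.resize(p['frame'],None,fx=1.5,fy=1.5))"
```

```text
t 10.7833 pos [544.    5.3  12.7] rot to go [ 0.206  0.049 -0.409] deg 26.4 w 36.2 F [ 0.8 -0.9 -0.7] q [-0.05  0.71  0.   -0.6  -1.27 -2.35]
```

View pics/top12.png

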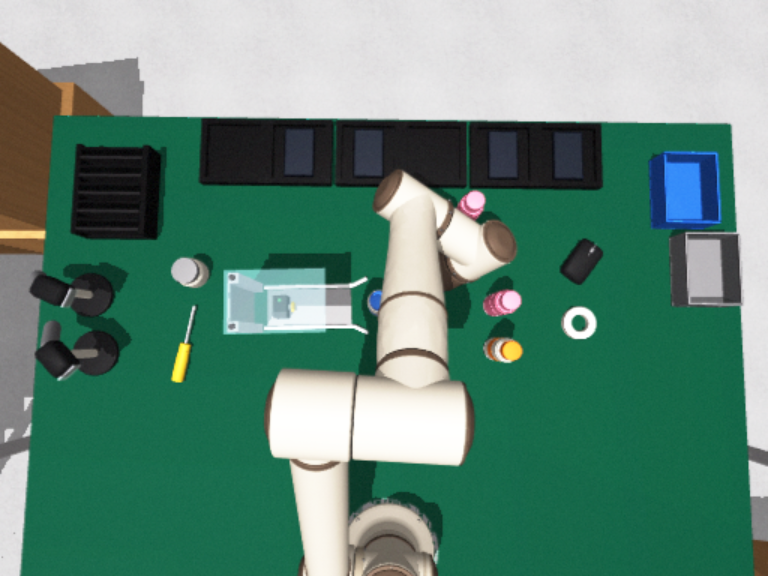

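View pics/side12.png

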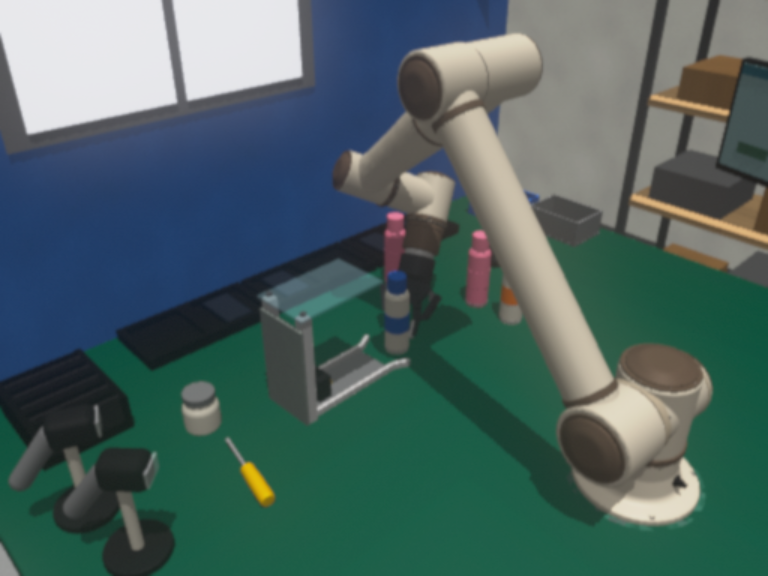

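>>> {"op": "move_arm", "data": {
  "steps": [
    [-0.15,-0.5,5,0,0,0,0],
    [-0.15,-0.5,10,0,0,0,0],
    [-0.15,-1,15,0,0,0,0],
    [-0.15,-1,20,0,0,0,0],
    [-0.15,-1,25,0,0,0,0]
  ]
}}

```text
clock: 11.3
position: [543.4, 29.9, 12.9]
ee_rot: [0.506, 0.799, 0.174, -0.274]
contact_force: [-1.1, -2.2, 1.5]
gripper_width: 36.3
```

>>> {"op": "move_arm", "data": {
  "steps": [
    [-0.15,-1,4,0,0,0,-0.02],
    [-0.15,-1.5,8,0,0,0,-0.04],
    [-0.15,-2.5,12,0,0,0,-0.07],
    [-0.15,-3,16,0,0,0,-0.1],
    [-0.15,-4,20,0,0,0,-0.13]
  ]
}}

```text
clock: 11.72
position: [539.3, 49.8, 12.9]
ee_rot: [0.559, 0.763, 0.192, -0.262]
contact_force: [-0.2, -2.6, 1.5]
gripper_width: 36.5
```

```bash
python3 -c "
from h import *
todo([-.03,1],50)
for n in ('top','side','wrist'):
  p=optics.get_image(n); cv2.imwrite(f'pics/{n}13.png',cv2.resize(p['frame'],None,fx=1.5,fy=1.5))"
```

```text
t 11.7167 pos [539.3  49.8  12.9] rot to go [ 0.209  0.036 -0.276] deg 19.9 w 36.5 F [-0.2 -2.6  1.5] q [-0.    0.67 -0.07 -0.69 -1.17 -2.45]
```

View pics/top13.png

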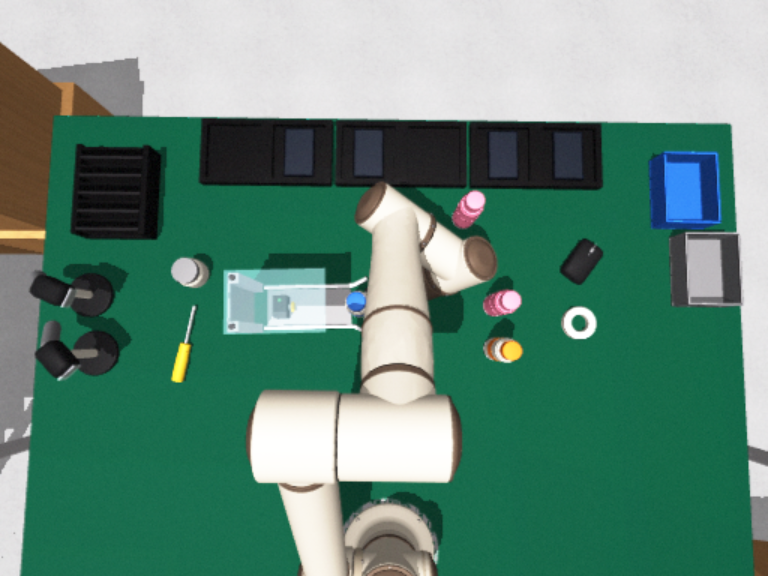

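View pics/side13.png

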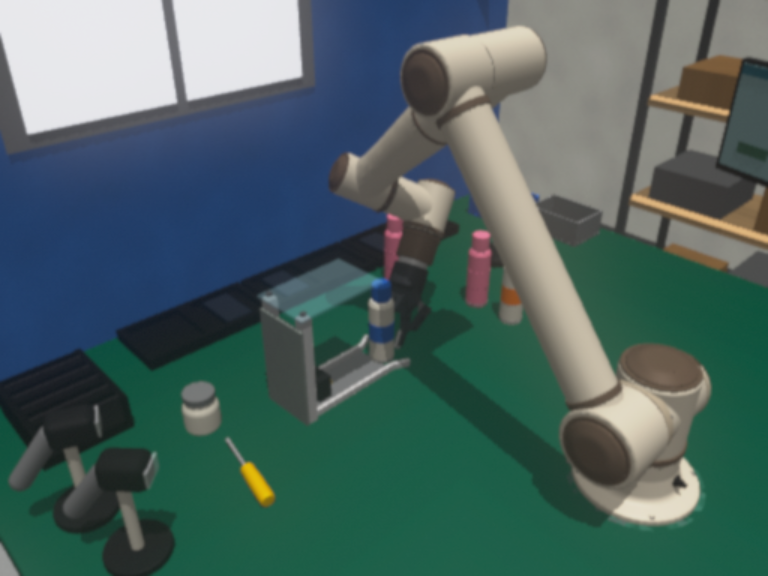

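View pics/wrist13.png

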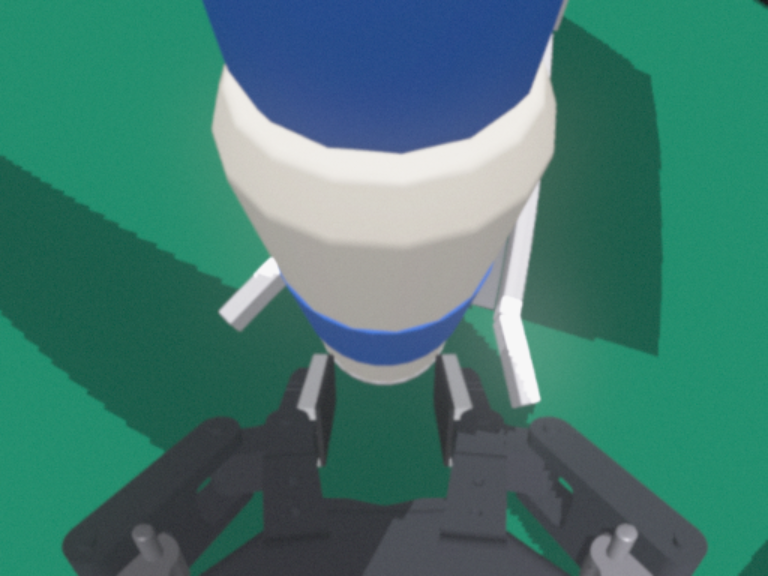

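>>> {"op": "move_arm", "data": {
  "steps": [
    [-0.15,-1,4,0,0,0,-0.03],
    [-0.15,-2,8,0,0,0,-0.06],
    [-0.15,-3,12,0,0,0,-0.09],
    [-0.15,-4,16,0,0,0,-0.12],
    [-0.15,-4.5,20,0,0,0,-0.15]
  ]
}}

```text
clock: 12.28
position: [534.6, 70.0, 12.8]
ee_rot: [0.614, 0.719, 0.211, -0.247]
contact_force: [-1.4, -2.7, 1.0]
gripper_width: 36.5
```

>>> {"op": "move_arm", "data": {
  "steps": [
    [-0.15,-0.7,4,0,0,0,-0.03],
    [-0.15,-1.4,8,0,0,0,-0.06],
    [-0.15,-2.1,12,0,0,0,-0.09],
    [-0.15,-2.7,16,0,0,0,-0.12],
    [-0.15,-3.3,19,0,0,0,-0.125]
  ]
}}

```text
clock: 12.7
position: [531.2, 89.1, 12.9]
ee_rot: [0.658, 0.68, 0.226, -0.234]
contact_force: [-0.9, -1.1, 0.1]
gripper_width: 36.3
```

```bash
python3 -c "
from h import *
todo([-.03,1],50)
for n in ('top','side','wrist'):
  p=optics.get_image(n); cv2.imwrite(f'pics/{n}14.png',cv2.resize(p['frame'],None,fx=1.5,fy=1.5))"
```

```text
t 12.7 pos [531.2  89.1  12.9] rot to go [ 0.211  0.007 -0.003] deg 12.1 w 36.3 F [-0.9 -1.1  0.1] q [ 0.03  0.6  -0.18 -0.83 -0.99 -2.59]
```

View pics/top14.png

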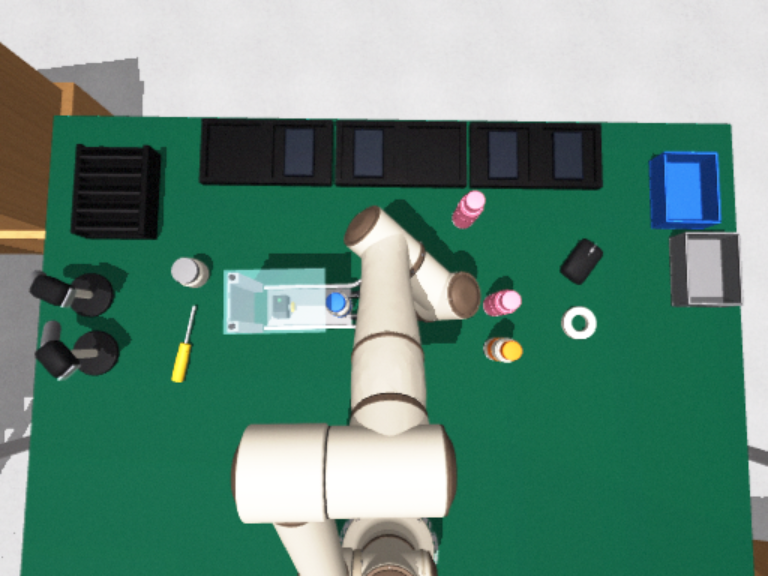

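View pics/side14.png

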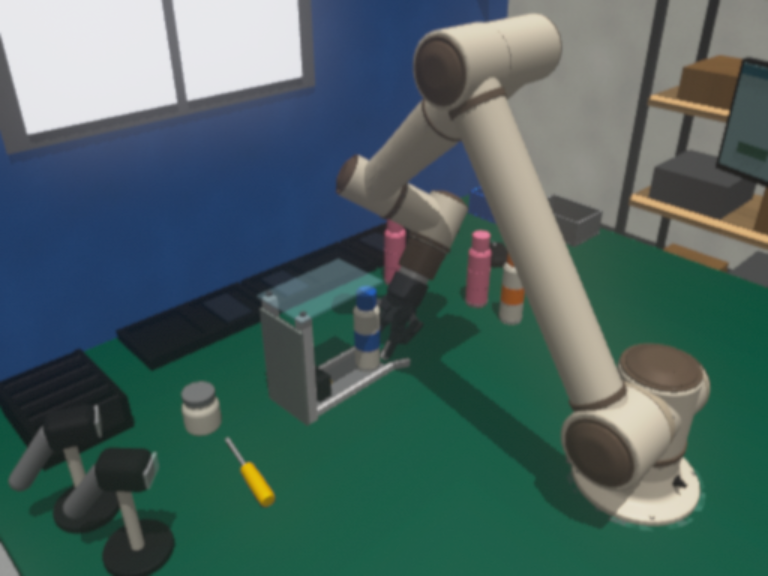

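View pics/wrist14.png

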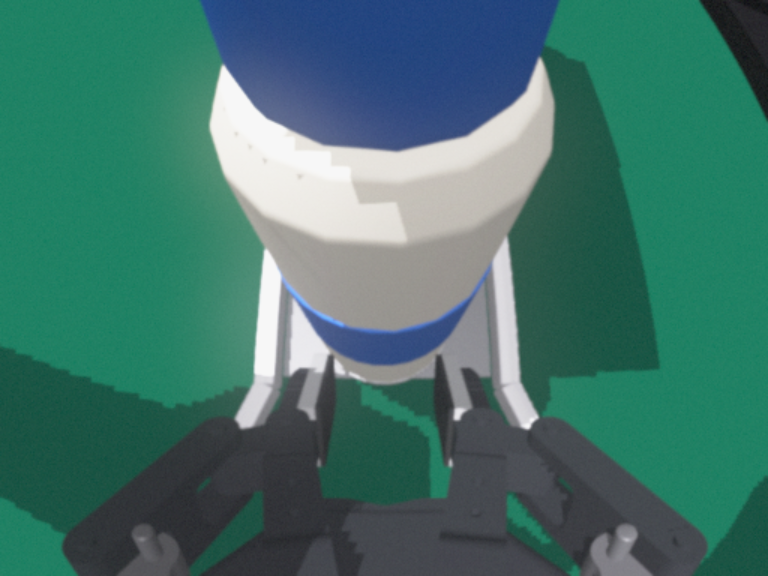

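>>> {"op": "move_arm", "data": {
  "steps": [
    [-0.15,0,4,0,0,0,0],
    [-0.15,-0.2,8,0,0,0,0],
    [-0.15,-0.4,12,0,0,0,0],
    [-0.15,-0.5,16,0,0,0,0],
    [-0.15,-0.6,20,0,0,0,0]
  ]
}}

```text
clock: 13.27
position: [531.2, 109.0, 12.8]
ee_rot: [0.657, 0.681, 0.226, -0.234]
contact_force: [0.5, -2.8, 1.1]
gripper_width: 36.3
```

>>> {"op": "move_arm", "data": {
  "steps": [
    [-0.15,0,0,0,0.07,0.002,0],
    [-0.15,0,0,0,0.14,0.005,0],
    [-0.15,0,0,0,0.21,0.007,0],
    [-0.15,-0.1,3,0,0.21,0.007,0],
    [-0.15,-0.2,6,0,0.21,0.007,0]
  ]
}}

```text
clock: 13.68
position: [530.7, 114.4, 11.8]
ee_rot: [0.631, 0.652, 0.293, -0.304]
contact_force: [-0.0, -0.3, -0.9]
gripper_width: 36.1
```

```bash
python3 -c "
from h import *
todo([-.03,1],50)
for n in ('top','side','wrist'):
  p=optics.get_image(n); cv2.imwrite(f'pics/{n}15.png',cv2.resize(p['frame'],None,fx=1.5,fy=1.5))"
```

```text
t 13.6833 pos [530.7 114.4  11.8] rot to go [ 0.002 -0.001 -0.004] deg 0.2 w 36.1 F [-0.  -0.3 -0.9] q [-0.05  0.67 -0.14 -1.   -1.13 -2.43]
```

View pics/side15.png

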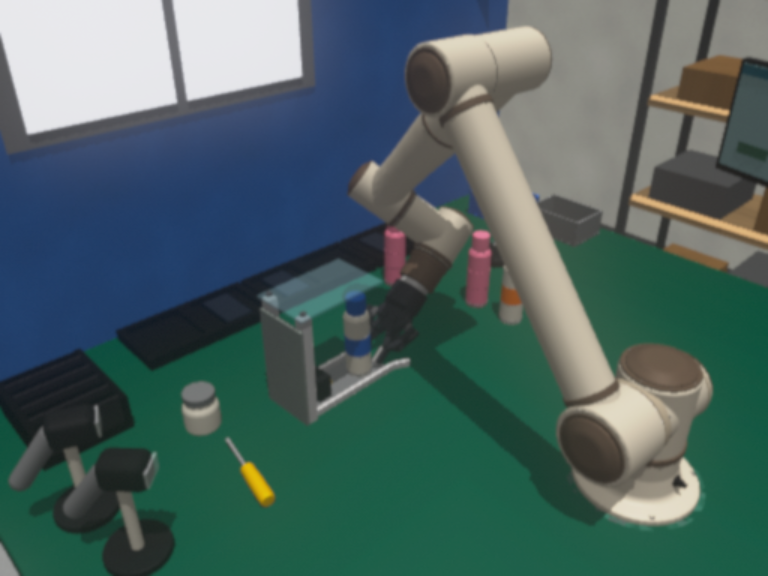

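View pics/wrist15.png

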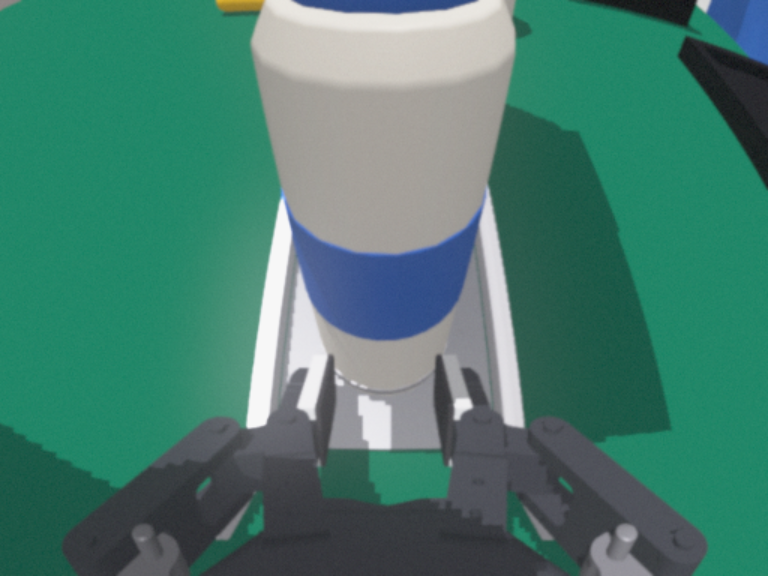

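View pics/top15.png

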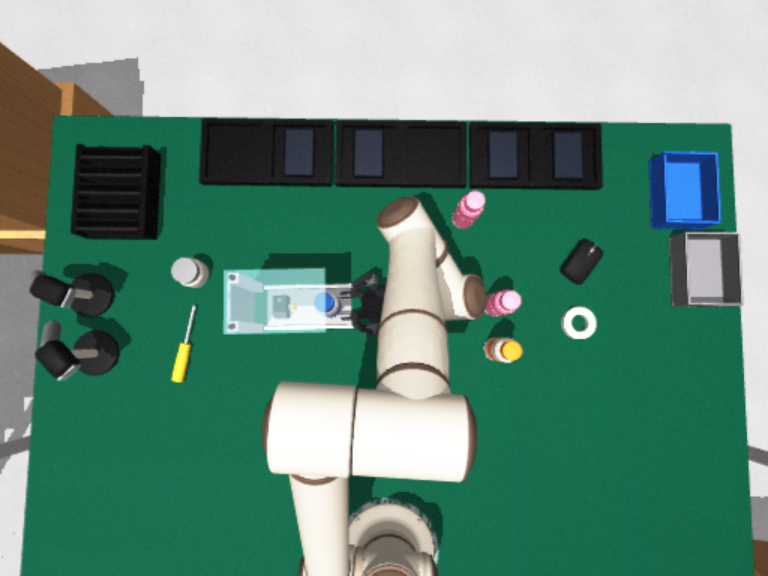

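>>> {"op": "move_arm", "data": {
  "steps": [
    [-0.15,-0.1,4,0,0,0,0],
    [-0.15,-0.2,8,0,0,0,0],
    [-0.15,-0.4,12,0,0,0,0],
    [-0.15,-0.5,16,0,0,0,0],
    [-0.15,-0.6,20,0,0,0,0]
  ]
}}

```text
clock: 14.25
position: [530.1, 135.2, 13.0]
ee_rot: [0.629, 0.653, 0.293, -0.304]
contact_force: [0.1, -1.9, -0.5]
gripper_width: 36.6
```

>>> {"op": "move_arm", "data": {
  "steps": [
    [-0.15,-0.1,3,0,0,0,0],
    [-0.15,-0.2,6,0,0,0,0],
    [-0.15,-0.3,9,0,0,0,0],
    [-0.15,-0.4,12,0,0,0,0],
    [-0.15,-0.5,15,0,0,0,0]
  ]
}}

```text
clock: 14.67
position: [529.7, 149.8, 12.8]
ee_rot: [0.629, 0.652, 0.293, -0.304]
contact_force: [-0.3, -1.1, -0.6]
gripper_width: 36.4
```

```bash
python3 -c "
from h import *
todo([-.03,1],50)
for n,r in (('top',(170,230,140,260)),('side',(140,280,160,300))):
  p=optics.get_image(n); a,b,c,d=r; cv2.imwrite(f'pics/{n}16.png',cv2.resize(p['frame'][a:b,c:d],None,fx=700/(d-c),fy=700/(d-c) if n=='top' else 4.2,interpolation=cv2.INTER_CUBIC))"
```

```text
t 14.6667 pos [529.7 149.8  12.8] rot to go [ 0.001  0.    -0.005] deg 0.3 w 36.4 F [-0.3 -1.1 -0.6] q [ 0.01  0.66 -0.15 -1.03 -1.1  -2.45]
```

View pics/side16.png

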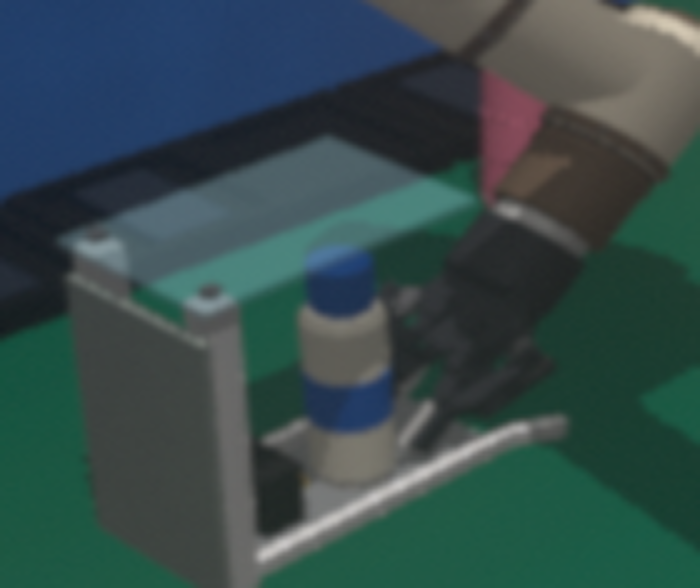

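View pics/top16.png

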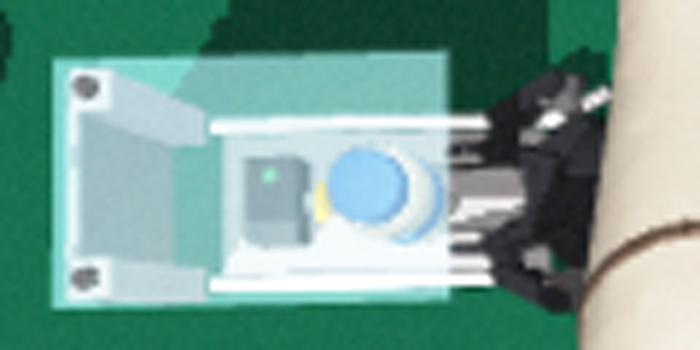

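>>> {"op": "move_arm", "data": {
  "steps": [
    [-0.15,-0.1,2,0,0,0,0],
    [-0.15,-0.1,4,0,0,0,0],
    [-0.15,-0.2,6,0,0,0,0],
    [-0.15,-0.2,8,0,0,0,0],
    [-0.15,-0.3,10,0,0,0,0]
  ]
}}

```text
clock: 15.18
position: [529.4, 159.7, 12.8]
ee_rot: [0.629, 0.652, 0.293, -0.304]
contact_force: [0.3, -2.4, -0.6]
gripper_width: 36.5
```

>>> {"op": "move_arm", "data": {
  "steps": [
    [-0.15,0,1,0,0,0,0],
    [-0.15,-0.1,2,0,0,0,0],
    [-0.15,-0.1,3,0,0,0,0],
    [-0.15,-0.1,4,0,0,0,0],
    [-0.15,-0.2,5,0,0,0,0]
  ]
}}

```text
clock: 15.6
position: [529.2, 164.7, 12.8]
ee_rot: [0.629, 0.652, 0.293, -0.304]
contact_force: [-0.1, -0.8, -0.8]
gripper_width: 36.2
```

```bash
cat > lk.py <<'E'
import sys
from h import *
k=sys.argv[1]
todo([-.03,1],50)
o=[]
for n,r in (('top',(180,225,170,240)),('side',(190,270,195,265))):
  p=optics.get_image(n); a,b,c,d=r; o.append(cv2.resize(p['frame'][a:b,c:d],(380,int(380*(b-a)/(d-c))),interpolation=cv2.INTER_CUBIC))
h=max(i.shape[0] for i in o); o=[cv2.copyMakeBorder(i,0,h-i.shape[0],0,0,0) for i in o]
cv2.imwrite(f'pics/lk{k}.png',np.hstack(o))
E
python3 lk.py 1
```

```text
t 15.6 pos [529.2 164.7  12.8] rot to go [ 0.001  0.001 -0.006] deg 0.3 w 36.2 F [-0.1 -0.8 -0.8] q [ 0.03  0.66 -0.16 -1.05 -1.08 -2.46]
```

View pics/lk1.png

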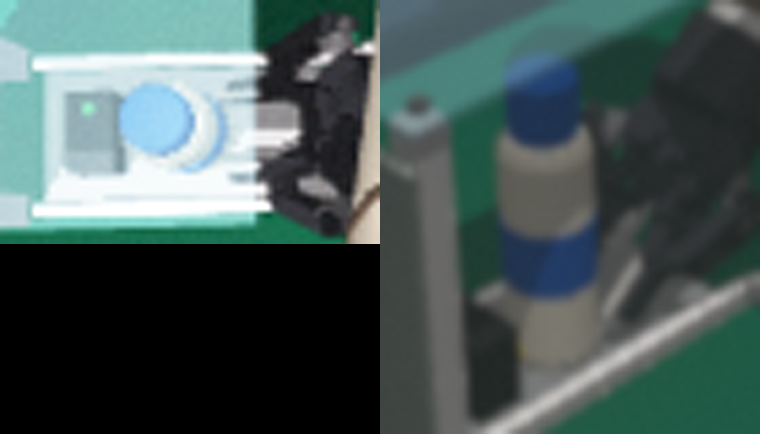

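>>> {"op": "move_arm", "data": {
  "steps": [
    [-0.15,0,0.8,0,0,0,0],
    [-0.15,-0.1,1.6,0,0,0,0],
    [-0.15,-0.1,2.4,0,0,0,0],
    [-0.15,-0.1,3.2,0,0,0,0],
    [-0.15,-0.1,4,0,0,0,0]
  ]
}}

```text
clock: 16.12
position: [529.1, 168.6, 12.8]
ee_rot: [0.629, 0.652, 0.293, -0.304]
contact_force: [-0.2, -0.5, -1.2]
gripper_width: 36.7
```

>>> {"op": "move_arm", "data": {
  "steps": [
    [-0.15,0,0.5,0,0,0,0],
    [-0.15,0,1,0,0,0,0],
    [-0.15,0,1.5,0,0,0,0],
    [-0.15,0,2,0,0,0,0]
  ]
}}

```text
clock: 16.45
position: [529.1, 170.6, 12.8]
ee_rot: [0.629, 0.652, 0.293, -0.304]
contact_force: [-0.6, -1.6, -1.3]
gripper_width: 36.7
```

```bash
python3 lk.py 2
```

```text
t 16.45 pos [529.1 170.6  12.8] rot to go [ 0.001  0.001 -0.006] deg 0.3 w 36.7 F [-0.6 -1.6 -1.3] q [ 0.04  0.66 -0.16 -1.05 -1.08 -2.46]
```

View pics/lk2.png

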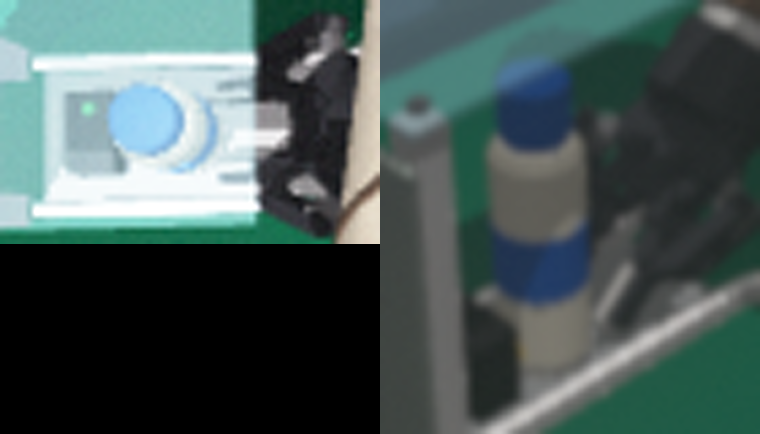

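>>> {"op": "move_arm", "data": {
  "steps": [
    [-0.15,0,0.6,0,0,0,0],
    [-0.15,0,1.2,0,0,0,0],
    [-0.15,0,1.8,0,0,0,0],
    [-0.15,0,2.4,0,0,0,0]
  ]
}}

```text
clock: 16.88
position: [529.1, 173.0, 12.8]
ee_rot: [0.629, 0.652, 0.293, -0.304]
contact_force: [-0.4, -1.9, -0.5]
gripper_width: 36.1
```

>>> {"op": "move_arm", "data": {
  "steps": [
    [-0.15,0,0.5,0,0,0,0],
    [-0.15,0,1,0,0,0,0],
    [-0.15,0,1.5,0,0,0,0]
  ]
}}

```text
clock: 17.13
position: [529.1, 174.5, 12.8]
ee_rot: [0.629, 0.652, 0.293, -0.304]
contact_force: [1.0, -2.7, -0.7]
gripper_width: 36.4
```

>>> {"op": "move_arm", "data": {
  "steps": [
    [-0.15,0,0.5,0,0,0,0],
    [-0.15,0,1,0,0,0,0],
    [-0.15,0,1.5,0,0,0,0]
  ]
}}

```text
clock: 17.38
position: [529.1, 176.0, 12.8]
ee_rot: [0.629, 0.652, 0.293, -0.304]
contact_force: [-0.5, -1.6, -1.3]
gripper_width: 36.2
```

```bash
python3 lk.py 3
```

```text
t 17.3833 pos [529.1 176.   12.8] rot to go [ 0.001  0.001 -0.006] deg 0.3 w 36.2 F [-0.5 -1.6 -1.3] q [ 0.05  0.66 -0.16 -1.06 -1.07 -2.46]
```

View pics/lk3.png

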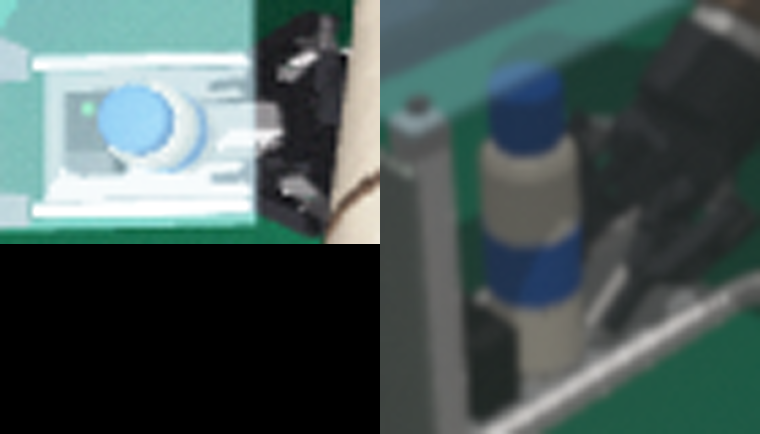

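>>> {"op": "move_arm", "data": {
  "steps": [
    [-0.15,0,0.4,0,0,0,0],
    [-0.15,0,0.8,0,0,0,0],
    [-0.15,0,1.2,0,0,0,0]
  ]
}}

```text
clock: 17.73
position: [529.1, 177.2, 12.8]
ee_rot: [0.629, 0.652, 0.293, -0.304]
contact_force: [0.7, -3.1, -1.4]
gripper_width: 36.3
```

>>> {"op": "move_arm", "data": {
  "steps": [
    [-0.15,0,0.4,0,0,0,0],
    [-0.15,0,0.8,0,0,0,0],
    [-0.15,0,1.2,0,0,0,0]
  ]
}}

```text
clock: 17.98
position: [529.1, 178.4, 12.8]
ee_rot: [0.629, 0.652, 0.293, -0.304]
contact_force: [0.2, -2.9, -1.2]
gripper_width: 36.1
```

>>> {"op": "move_arm", "data": {
  "steps": [
    [-0.15,0,0.4,0,0,0,0],
    [-0.15,0,0.8,0,0,0,0]
  ]
}}

```text
clock: 18.15
position: [529.1, 179.1, 12.8]
ee_rot: [0.629, 0.652, 0.293, -0.304]
contact_force: [-0.2, -2.5, -1.5]
gripper_width: 36.2
```

>>> {"op": "move_arm", "data": {
  "steps": [
    [-0.15,0,0.4,0,0,0,0],
    [-0.15,0,0.8,0,0,0,0]
  ]
}}

```text
clock: 18.32
position: [529.2, 179.5, 12.7]
ee_rot: [0.629, 0.653, 0.293, -0.303]
contact_force: [-0.6, -5.4, -0.5]
gripper_width: 36.3
```

```bash
python3 lk.py 4
```

```text
t 18.3167 pos [529.2 179.5  12.7] rot to go [ 0.002  0.001 -0.006] deg 0.3 w 36.3 F [-0.6 -5.4 -0.5] q [ 0.06  0.66 -0.16 -1.06 -1.07 -2.47]
```

View pics/lk4.png

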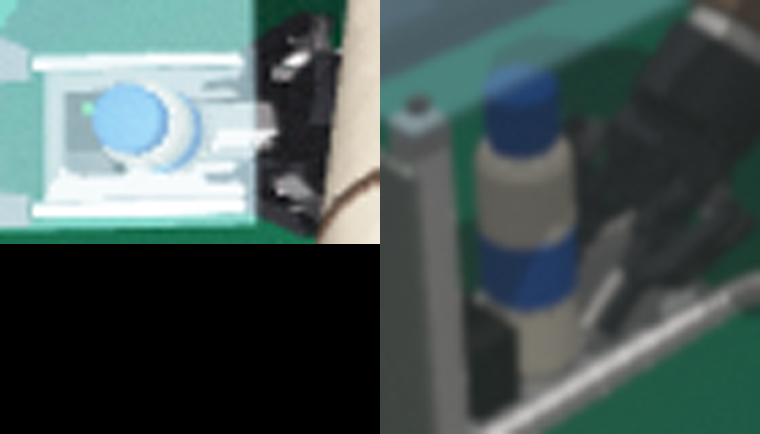

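>>> {"op": "move_arm", "data": {
  "steps": [
    [-0.15,0,0.3,0,0,0,0],
    [-0.15,0,0.5,0,0,0,0]
  ]
}}

```text
clock: 18.58
position: [529.2, 179.7, 12.7]
ee_rot: [0.63, 0.653, 0.293, -0.303]
contact_force: [-1.1, -6.8, 0.0]
gripper_width: 36.5
```

>>> {"op": "move_arm", "data": {
  "steps": [
    [-0.15,0,0.2,0,0,0,0],
    [-0.15,0,0.4,0,0,0,0]
  ]
}}

```text
clock: 18.75
position: [529.2, 179.9, 12.7]
ee_rot: [0.63, 0.653, 0.293, -0.303]
contact_force: [-0.4, -7.5, 0.8]
gripper_width: 36.5
```

The force climbs to 7.5 N while the tip has stopped advancing at y ≈ 179.8, so the can is on the hard stop. I'll back off straight out.

>>> {"op": "move_arm", "data": {
  "steps": [
    [-0.15,0,-1.5,0,0,0,0],
    [-0.15,0.1,-4,0,0,0,0],
    [-0.15,0.3,-9,0,0,0,0],
    [-0.15,0.6,-20,0,0,0,0],
    [-0.15,1.2,-35,0,0,0,0]
  ]
}}

```text
clock: 19.17
position: [530.2, 146.0, 13.2]
ee_rot: [0.629, 0.653, 0.294, -0.304]
contact_force: [-0.3, -0.6, 0.0]
gripper_width: 35.6
```

>>> {"op": "move_arm", "data": {
  "steps": [
    [-0.15,0.3,-10,2,0,0,0],
    [-0.15,0.6,-20,5,0,0,0],
    [-0.15,0.9,-30,15,0,0,0],
    [-0.15,0.9,-32,30,0,0,0],
    [-0.15,0.9,-32,50,0,0,0]
  ]
}}

```text
clock: 19.58
position: [530.9, 112.2, 62.9]
ee_rot: [0.63, 0.651, 0.293, -0.304]
contact_force: [0.1, -0.2, -0.7]
gripper_width: 36.3
```

```bash
python3 lk.py 5; python3 -c "
from h import *
for n in ('top','side','wrist'):
  p=optics.get_image(n); cv2.imwrite(f'pics/{n}20.png',cv2.resize(p['frame'],None,fx=1.5,fy=1.5))"
```

```text
t 19.5833 pos [530.9 112.2  62.9] rot to go [ 0.001 -0.002 -0.004] deg 0.2 w 36.3 F [ 0.1 -0.2 -0.7] q [-0.05  0.59 -0.13 -0.97 -1.18 -2.52]
```

View pics/lk5.png

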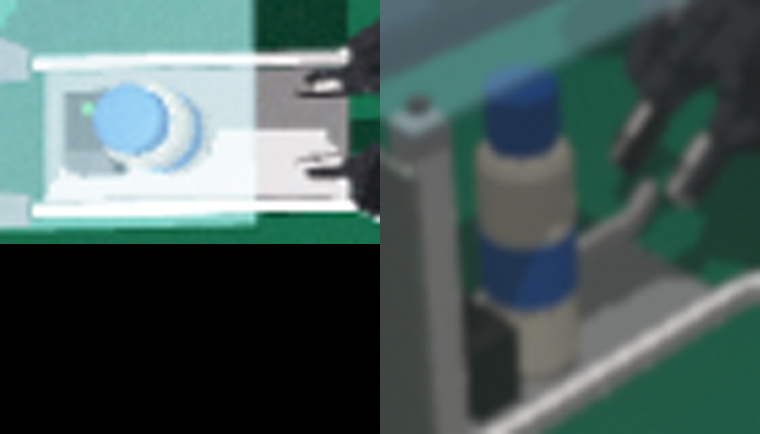

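View pics/wrist20.png

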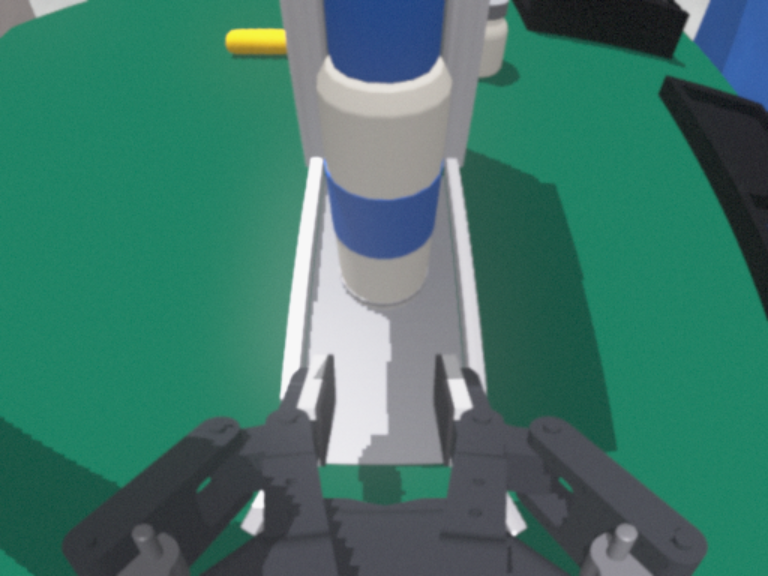

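View pics/top20.png

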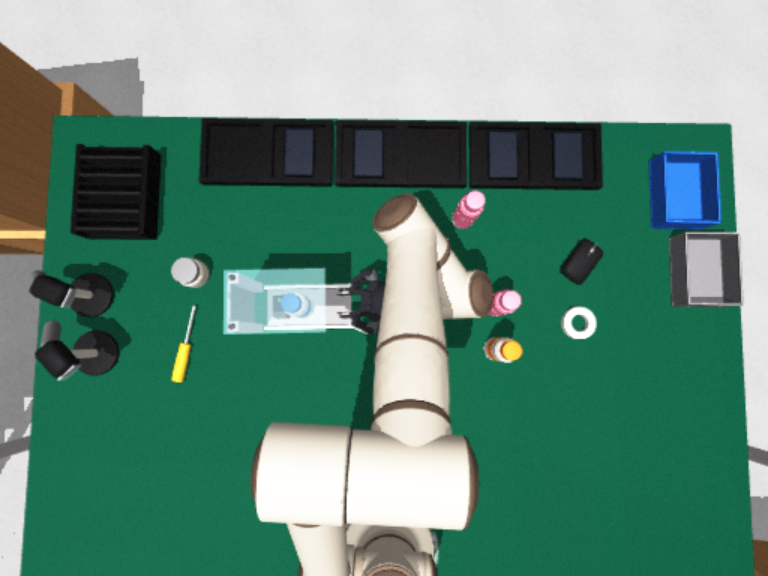

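View pics/side20.png

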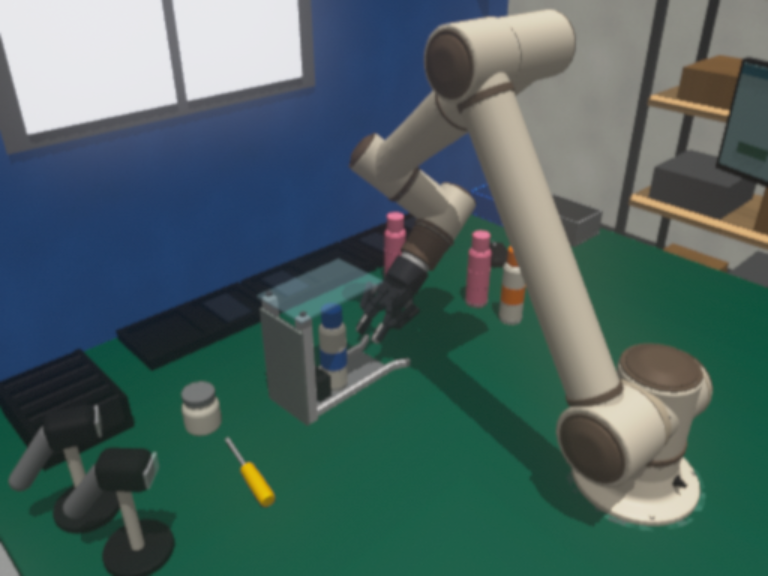

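```bash
python3 -c "
from h import *
s=readout.read_state(); print(s['clock'],s['contact_force'].round(1),abs(s['joint_vel']).max())
print(workorder.job_done())"
```

```text
19.8333 [-0.5 -0.  -0.3] 0.020641896238799612
the job is handed in; nothing more can be done
None
```

The blue-capped can is home in the bay, upright and pushed onto its stop. I handed the job in at 19.8 s of the 69 s allowed.

**How it went:** I slid the can along the bench with the half-open fingers as a low cradle, at roughly 20–30 mm above the bench. It went between the two pink cans, into the rails and under the hood, at about 1–4 N. Twice I backed off a few millimetres to turn or steepen the tool, to keep clear of the pink cans.

**Home position:** I crept the last 10 mm at about 0.5 mm per row. At y ≈ 179.8 mm the force rose from about 2.5 N to 7.5 N and the can all but stopped moving, so I took that as the plunger's hard stop. The yellow plunger was still visible 9 mm earlier and had gone from view by then. I could not read its travel directly.

**Last checks:**
- **Can:** it looked the same in the top and side views before and after I backed off, with no rebound or tilt.
- **Robot:** the gripper is clear of the can and the bay, with wrist force close to zero.
- **Other objects:** the orange-capped can, pink cans, mouse, jar, screwdriver and tape roll look where they were at the start.

The side and top cameras disagreed by 4–8 mm on the positions of the can and the bay. I relied on the wrist camera and the contact force for the final approach.

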